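# Load the canister mixer and start it

### The arm

A 6-joint arm with a two-finger parallel gripper is mounted at the origin on the work surface. World frame = base frame: x ahead of the robot, y to its left, z up, the work surface at z = 0. Lengths are in mm, angles in rad, forces in N, time in s.
With the tool pointing down it reaches from about 300 to 825 mm from the base axis. Payload 5.4 kg.
Tool frame: the origin (TCP) lies midway between the tips of the shut fingers; the grasp point (between the pads) lies grasp_offset behind it (grasp_offset is the distance from the TCP to the grasp point, in mm); z points along the fingers, y is the line along which they close (so a half turn about z gives the same grasp; the last joint's range is limited). The gripper opens to 92 mm and grips with 3 to 60 N. Pads are 20 mm wide; open, the fingers measure 128 mm over their backs; the gripper's body (75 mm by 189 mm) begins 69 mm behind the grasp point.
Start: joints at [-1.528, 0.158, 1.597, -0, 1.386, -0.21], TCP at [143.793, -556.713, 214.601] pointing down, gripper open.
Joint ranges: [-2.91, 2.91], [-0.94, 2.29], [0.18, 2.7], [-1.29, 4.43], [0.17, 2.64], [-3, 3]. Speed limits (rad/s): [2.57, 2.57, 3.14, 3.14, 3.14, 3.14].

### API

Orientations are given as a unit quaternion [x, y, z, w].
In Python, from station import state, read_camera, calibration, sign_off, grasp_offset gives the robot as it stands.
- The arm moves only by the tool apply_moves, never from a script. Its argument "deltas" is a list of rows, each an object of numbers: "grip": the opening, from 0 (shut) to 1 (fully open); "dx", "dy", "dz": the shift along the world's x, y, z in units of 20 cm (1.0 is 20 cm); "ax", "ay", "az": the turn, a rotation vector about the world's x, y, z in units of 5 degrees (1.0 is 5 degrees). A call has 1 to 12 rows; each row shifts and turns the commanded pose from where the row before left it; what a row does not reach is not made up. A row lasts 1/12 s, in which the tool goes at most 41.7 mm and 7.16 degrees, less where a joint would pass 70% of its speed; a pose out of reach is approached as far as the arm can. A call with a number of a shift or a turn outside -1 to 1 is refused whole. A call with a gripper value outside its range is refused whole. The fingers move at their own pace and stop on an object; "grip_force" is the grip in N (left out, the last holds). Time passes only in rows, so rows that do not move let the fingers close. It gives the time, the measured TCP pose, the force, the opening and the grip force at its end, in the units of the state.
- state(): the state, without advancing time (a new reading comes with each control period).
- read_camera(name): name is "side" or "top"; returns the picture (420x560x3 uint8, red, green, blue); there is no depth.
- calibration(name): a dict with "intrinsics" (3x3 intrinsics, pixels), "R" (3x3) and "t" (3): a world point X has camera coordinates R X + t. Camera axes: x right, y down, z forward; pixel columns grow to the right and rows downward; lengths in mm; the calibration is good to about 2 mm. A picture is of the moment at which its call begins. calibration takes no time and is no camera call.
- sign_off(): hands the job in; it is judged then, once.
The state is a dict: "time_s": time; "qpos": joint angles; "joint_vel": joint speeds; "joint_torque": joint torques, N m; "tool_pos": TCP position; "tool_rot": TCP orientation; "force": force on the tool from outside, world axes, zero at the start; "wrist_torque": the same for the moment, N m; "grip_width": opening from 0.0 (shut) to 1.0 (fully open); "grasp_force": force on a finger pad.
Only numpy, scipy, OpenCV 4.12 (cv2) and the standard library are available. Lean on these libraries where they do the work, as an engineer would, in place of code of your own. Each camera call takes 0.05 s, during which the arm holds its last target. There are 200 camera calls.

### The job

Lay every paint canister on the bench on its side in a cradle of the bench mixer, one to a cradle, and hang the tin paint kettle by its orange handle on the yellow hook. Once all of that is in place, press the red pedal right down to its stop, hold it there for about a second, and let it come back up. Leave the other things on the bench where they are.

Things in the scene. Friction and masses are not known exactly. Their poses are not given: they have to be found in the camera images.
- can1: Green canister, absent in some starts. Round metal body 46 mm in diameter, 118 mm tall in all, about 0.16 kg. From the base up: black six-sided boot 46 mm across flats (0-22 mm), smooth round body to 94 mm, then a white cap 24 mm in diameter with a sloped shoulder. Starts standing. Origin: on its axis, 48 mm above the underside, near its centre of mass (lies at a cradle point when well seated); z runs along its axis to the cap.
- can2: Red canister, absent in some starts. Round metal body 46 mm in diameter, 118 mm tall in all, about 0.16 kg. From the base up: black six-sided boot 46 mm across flats (0-22 mm), smooth round body to 94 mm, then a white cap 24 mm in diameter with a sloped shoulder. Starts standing. Origin: on its axis, 48 mm above the underside, near its centre of mass (lies at a cradle point when well seated); z runs along its axis to the cap.
- can3: White canister, absent in some starts. Round metal body 46 mm in diameter, 118 mm tall in all, about 0.16 kg. From the base up: black six-sided boot 46 mm across flats (0-22 mm), smooth round body to 94 mm, then a white cap 24 mm in diameter with a sloped shoulder. Starts standing. Origin: on its axis, 48 mm above the underside, near its centre of mass (lies at a cradle point when well seated); z runs along its axis to the cap.
- can4: Blue canister, absent in some starts. Round metal body 46 mm in diameter, 118 mm tall in all, about 0.16 kg. From the base up: black six-sided boot 46 mm across flats (0-22 mm), smooth round body to 94 mm, then a white cap 24 mm in diameter with a sloped shoulder. Starts standing. Origin: on its axis, 48 mm above the underside, near its centre of mass (lies at a cradle point when well seated); z runs along its axis to the cap.
- mixer: Low blue bench mixer, fixed: base plate 130 x 400 mm, 20 mm high, with four yellow V cradles in a row along its y, 90 mm apart, and a grey motor box 55 mm high along its far side (70 to 140 mm towards +x). Origin: under the centre of the plate; z up, x along the cradles' axes, away from the robot.
- cradle1 (a point): Cradle 1 of 4 (1 is the one furthest towards the mixer's -y): point 95 mm above the bench where the axis of a lying canister runs, over the middle of the cradle. Each cradle is a 90-degree V trough 36 mm long along x and 42 mm wide, its upper edges 14 mm below this point, on a narrow pedestal; fingers gripping a canister pass either side of the trough. Axes as the mixer's. A canister may lie with its cap either way.
- cradle2 (a point): Cradle 2 of 4 (1 is the one furthest towards the mixer's -y): point 95 mm above the bench where the axis of a lying canister runs, over the middle of the cradle. Each cradle is a 90-degree V trough 36 mm long along x and 42 mm wide, its upper edges 14 mm below this point, on a narrow pedestal; fingers gripping a canister pass either side of the trough. Axes as the mixer's. A canister may lie with its cap either way.
- cradle3 (a point): Cradle 3 of 4 (1 is the one furthest towards the mixer's -y): point 95 mm above the bench where the axis of a lying canister runs, over the middle of the cradle. Each cradle is a 90-degree V trough 36 mm long along x and 42 mm wide, its upper edges 14 mm below this point, on a narrow pedestal; fingers gripping a canister pass either side of the trough. Axes as the mixer's. A canister may lie with its cap either way.
- cradle4 (a point): Cradle 4 of 4 (1 is the one furthest towards the mixer's -y): point 95 mm above the bench where the axis of a lying canister runs, over the middle of the cradle. Each cradle is a 90-degree V trough 36 mm long along x and 42 mm wide, its upper edges 14 mm below this point, on a narrow pedestal; fingers gripping a canister pass either side of the trough. Axes as the mixer's. A canister may lie with its cap either way.
- pedal_pad (a point): Middle of the top face of the red spring pedal (112 x 66 mm plate, on a dark base fixed to the bench), where to press. The pedal is hinged at its far end about a level axis 80 mm from this point; its free end stands up towards the robot. This point is about 54 mm above the bench when up, 31 mm when fully down. Axes: x along the plate away from the free end, z square to the plate.
- pedal (a joint): Pedal angle, rad: 0 up, 0.30 fully down on its stop. A spring returns it; the push at the pad grows from about 4 N to 10 N at the stop.
- hook: Hook stand, fixed: wooden base 100 mm square, thin post 228 mm tall, yellow hook of 10 mm round bar reaching 85 mm from the post towards its -x, its tip turned up. Origin: under the post; z up.
- hook_seat (a point): Top of the hook's bar in its valley, 45 mm from the post and 217 mm above the bench. The bar is level for 15 mm either side, then rises to the post and, to -x, to the tip, whose top is 245 mm above the bench and 40 mm from this point. Axes as the stand's: the hook points along -x.
- kettle: Small open tin paint kettle (pail), about 0.18 kg, 100 mm across the rim, 85 mm tall, with a rigid arched handle: two flat uprights at y = +53 and -53 mm and an orange level bar along y over the middle, 110 mm long, 10 x 10 mm thick. Origin: centre of the underside; z up. Starts standing.
- kettle_bar (a point): Middle of the orange handle bar, 165 mm above the kettle's underside; 75 mm of open space between bar and rim. Axes as the kettle's. Hung, this point lies about 5 mm above the hook seat.
- tape: Roll of tape lying flat, 80 mm across, 24 mm tall. Bystander, to be left alone. Origin: its underside.
- screwdriver: Screwdriver lying on the bench. Bystander, to be left alone. Origin: its underside.
- glue: Yellow glue bottle standing, 56 mm across, 150 mm tall. Bystander, to be left alone. Origin: its underside.
- jar: Glass jar standing, 72 mm across, 90 mm tall. Bystander, to be left alone. Origin: its underside.
- screwbox: Blue divided screw tray, 110 x 80 x 40 mm. Bystander, to be left alone. Origin: its underside.
- wrench: Wrench lying on the bench. Bystander, to be left alone. Origin: its underside.
- hammer: Hammer lying on the bench. Bystander, to be left alone. Origin: its underside.

How it is judged:
By the outcome, as a careful person would: the job done as asked, in the order asked, and still so for the second after the job is handed in, with the robot touching nothing.
Of can1, can2, can3, can4 only 3 to 4 are there at a start; the rules pass over those that are not, and their reading is None.
At some moment in a run one of can1, can2, can3, can4, kettle may be knocked a few centimetres aside while the robot is not near it.
Once in a run the grip may slacken for a moment while it holds something.
It also fails if it takes over 210 s, if anything falls off the work surface, if the arm or the gripper's body presses on something with over 40 N, if the wrist force passes 120 N, or if a joint passes its speed limit or range.

## Working session

There is one attempt and no reset: what is moved stays moved. The work goes in short steps, Python scripts to look and compute and a tool call to move; the robot and the scene stay as the last step left them, time stands still between calls to the robot, and variables do not carry over. Pictures are saved under pics/ and viewed, at most 14 in all, crops included, and the job is handed in when it is done.

Besides the shell and the picture viewer there is one more tool, called after "Call:" as name(argument=value, ...), one argument or row to a line, values as JSON. apply_moves: Moves the arm, as the interface text tells. Shifts and turns lie within -1 to 1; 1 stands for 20 cm of shift or 5 degrees of turn. Its arguments: {"type":"object","properties":{"deltas":{"type":"array","items":{"type":"object","properties":{"grip":{"type":"number"},"dx":{"type":"number","minimum":-1,"maximum":1},"dy":{"type":"number","minimum":-1,"maximum":1},"dz":{"type":"number","minimum":-1,"maximum":1},"ax":{"type":"number","minimum":-1,"maximum":1},"ay":{"type":"number","minimum":-1,"maximum":1},"az":{"type":"number","minimum":-1,"maximum":1}}}},"grip_force":{"type":"number"}},"required":["deltas"]}

```bash
ls; mkdir -p pics
python3 - <<'E'
from station import *
import cv2,numpy as np
s=state();print(s, grasp_offset)
for n in("side","top"):
    c=calibration(n);print(n,np.round(c["intrinsics"],1).tolist(),np.round(c["R"],4).tolist(),np.round(c["t"],1).tolist(), (-np.array(c["R"]).T@np.array(c["t"])).round())
    cv2.imwrite(f"pics/{n}0.png",read_camera(n)[:,:,::-1])
E
```

```text
pics
{'time_s': 0.0, 'qpos': array([-1.52812880e+00,  1.59079672e-01,  1.59820171e+00,  1.07118134e-05,
        1.38619900e+00, -2.10119541e-01]), 'joint_vel': array([-0.00052977,  0.00095493,  0.00035167, -0.0006712 , -0.00023085,
       -0.0002003 ]), 'joint_torque': array([-1.13732320e-03, -3.85574198e+01, -3.22108734e+01,  7.00497092e-02,
        3.80149239e-02, -1.32447481e-04]), 'tool_pos': array([ 143.75453845, -556.10229952,  213.61700807]), 'tool_rot': array([ 9.92022648e-01,  1.26056238e-01,  8.41792599e-05, -9.40118081e-04]), 'force': array([-0.29728799,  0.4098631 , -0.16300643]), 'wrist_torque': array([-0.0016055 , -0.05550016,  0.04276285]), 'grasp_force': 0.0, 'grip_width': 0.9968376970721399} 18.700000000000003
side [[485.7, 0.0, 268.2], [0.0, 485.7, 197.1], [0.0, 0.0, 1.0]] [[-0.7657, -0.6432, 0.0009], [-0.3855, 0.4578, -0.8011], [0.5149, -0.6138, -0.5985]] [384.6, 304.7, 1330.6] [-273.  925. 1040.]
top [[448.1, 0.0, 284.1], [0.0, 448.1, 206.0], [0.0, 0.0, 1.0]] [[-0.0066, -1.0, -0.0058], [-0.9957, 0.0071, -0.0922], [0.0923, 0.0052, -0.9957]] [17.5, 483.1, 1452.5] [ 347.    7. 1491.]
```

View pics/side0.png

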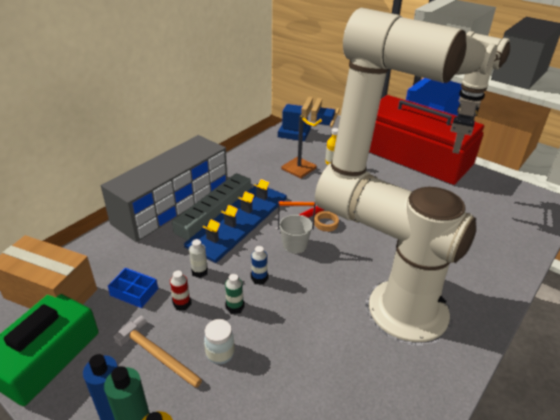

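View pics/top0.png

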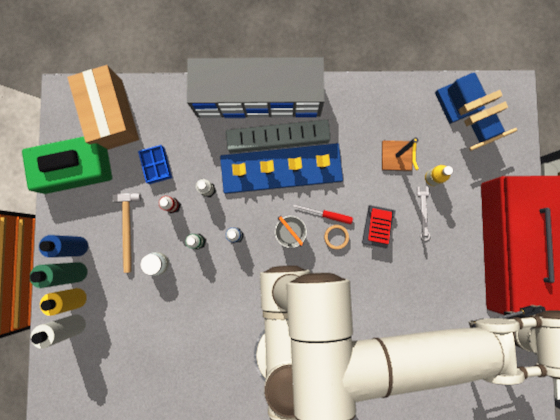

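The top view shows all four cans: white (205,187), red (168,204), green (194,241) and blue (234,235). The kettle is at (290,231), the pedal at (380,225), the hook at (398–415,155) and the cradles at y≈165.

```bash
cat > h.py <<'E'
from station import *
import cv2,numpy as np
from scipy.spatial.transform import Rotation as Ro
def cam(n):
    c=calibration(n);return [np.array(c[k],float) for k in("intrinsics","R","t")]
def ray(n,uv):
    K,R,t=cam(n);d=R.T@np.linalg.inv(K)@np.array([uv[0],uv[1],1.]);return -R.T@t,d/np.linalg.norm(d)
def plane(n,uv,z):
    o,d=ray(n,uv);return (o+d*(z-o[2])/d[2])
def proj(n,X):
    K,R,t=cam(n);p=K@(R@np.array(X,float)+t);return p[:2]/p[2]
def tri(a,b):
    (o1,d1),(o2,d2)=ray("top",a),ray("side",b)
    A=np.c_[d1,-d2];s=np.linalg.lstsq(A,o2-o1,rcond=None)[0]
    p,q=o1+s[0]*d1,o2+s[1]*d2;return (p+q)/2,np.linalg.norm(p-q)
def blobs(im,lo,hi,box,amin=6):
    "hsv range within box (u0,v0,u1,v1): list of (area,u,v,mask pts)"
    u0,v0,u1,v1=box;h=cv2.cvtColor(im[v0:v1,u0:u1],cv2.COLOR_RGB2HSV)
    m=cv2.inRange(h,np.array(lo),np.array(hi));k,l,st,c=cv2.connectedComponentsWithStats(m)
    return sorted([(int(st[i,4]),c[i,0]+u0,c[i,1]+v0,np.argwhere(l==i)[:,::-1]+[u0,v0]) for i in range(1,k) if st[i,4]>=amin],key=lambda r:-r[0])
E
python3 - <<'E'
from h import *
T=read_camera("top");S=read_camera("side")
cv2.imwrite("pics/topc.png",cv2.resize(T[120:270,140:450,::-1],None,fx=2.55,fy=2.55,interpolation=cv2.INTER_CUBIC))
cv2.imwrite("pics/sidec.png",cv2.resize(S[90:340,110:370,::-1],None,fx=2.4,fy=2.4,interpolation=cv2.INTER_CUBIC))
np.set_printoptions(precision=1,suppress=True)
for nm,(u,v) in dict(white=(205,187),red=(168,204),green=(194,241),blue=(234,235)).items():
    for b in blobs(T,(0,0,190),(180,60,255),(u-14,v-16,u+14,v+16))[:2]:print(nm,b[:3],plane("top",b[1:3],116))
for b in blobs(T,(20,120,120),(35,255,255),(225,140,345,185))[:5]:print("cradle",b[:3],plane("top",b[1:3],76))
for b in blobs(S,(20,120,120),(35,255,255),(195,170,280,240))[:5]:print("cradleS",b[:3],plane("side",b[1:3],76))
for b in blobs(T,(20,120,120),(35,255,255),(400,130,428,175))[:2]:print("hook",b[:3],b[3].min(0),b[3].max(0),plane("top",b[1:3],225))
for b in blobs(T,(5,150,120),(18,255,255),(270,205,310,255))[:2]:
    r=cv2.minAreaRect(b[3].astype(np.float32));bp=cv2.boxPoints(r);print("bar",b[:3],r,plane("top",b[1:3],168),[plane("top",p,170) for p in bp])
for b in blobs(T,(0,150,90),(6,255,255),(360,195,400,255))[:3]:
    r=cv2.minAreaRect(b[3].astype(np.float32));bp=cv2.boxPoints(r);print("ped",b[:3],plane("top",b[1:3],54),[plane("top",p,54) for p in bp])
E
```

```text
white (105, np.float64(201.43809523809523), np.float64(183.62857142857143)) [546.1 269.5 116. ]
red (80, np.float64(163.975), np.float64(200.775)) [493.5 384.8 116. ]
green (88, np.float64(191.0681818181818), np.float64(239.13636363636363)) [374.7 299.5 116. ]
blue (88, np.float64(231.4431818181818), np.float64(232.6818181818182)) [393.6 175.8 116. ]
cradle (148, np.float64(322.7972972972973), np.float64(160.34459459459458)) [ 624.2 -110.8   76. ]
cradle (143, np.float64(294.74825174825173), np.float64(163.25174825174827)) [615.4 -21.   76. ]
cradle (141, np.float64(238.81560283687944), np.float64(169.24113475177305)) [597.4 158.   76. ]
cradle (138, np.float64(266.8188405797101), np.float64(166.3695652173913)) [606.   68.4  76. ]
cradleS (130, np.float64(211.96923076923076), np.float64(225.32307692307694)) [595.3 158.4  76. ]
cradleS (118, np.float64(229.95762711864407), np.float64(210.5677966101695)) [603.5  69.7  76. ]
cradleS (109, np.float64(246.69724770642202), np.float64(196.71559633027522)) [612.2 -19.9  76. ]
cradleS (99, np.float64(262.3030303030303), np.float64(184.11111111111111)) [ 619.8 -108.3   76. ]
hook (95, np.float64(414.2), np.float64(156.38947368421051)) [412 142] [418 169] [ 604.4 -360.1  225. ]
hook (6, np.float64(415.0), np.float64(139.5)) [414 139] [416 140] [ 653.6 -364.   225. ]
bar (120, np.float64(290.26666666666665), np.float64(230.05833333333334)) ((290.6999816894531, 230.40000915527344), (35.576595306396484, 3.796283006668091), 49.398704528808594) [398.4  -4.2 168. ] [array([433.8,  32.7, 170. ]), array([441. ,  24.1, 170. ]), array([361. , -43.4, 170. ]), array([353.8, -34.9, 170. ])]
ped (626, np.float64(379.7731629392971), np.float64(225.54792332268372)) [ 415.3 -292.    54. ] [array([ 365.4, -250.9,   54. ]), array([ 472.6, -265.4,   54. ]), array([ 464.6, -332.9,   54. ]), array([ 357.5, -317.9,   54. ])]
```

View pics/topc.png

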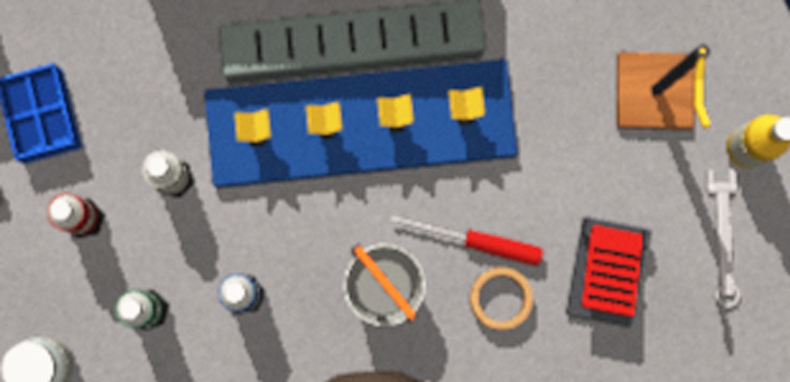

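View pics/sidec.png

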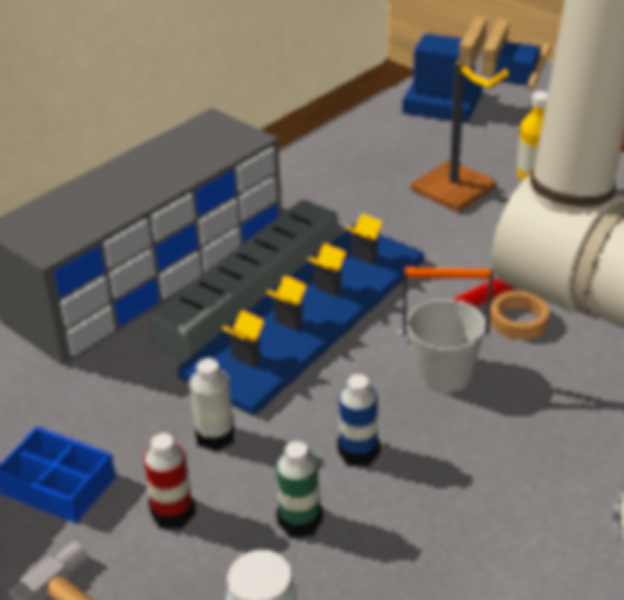

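The crops confirm the layout: cradle spacing is 90 mm and the mixer yaw is about +5.6°. The kettle bar runs at about 40°, the hook points towards the robot, and the glue bottle stands beside the hook. I'll get the hook stand numbers and the clearances, then start on the kettle.

Run:
```python
from h import *
np.set_printoptions(precision=1,suppress=True)
T=read_camera("top");S=read_camera("side")
for b in blobs(T,(5,90,60),(16,255,230),(375,130,420,175))[:2]:
    r=cv2.minAreaRect(b[3].astype(np.float32));print("base",b[:3],r,[plane("top",p,15) for p in cv2.boxPoints(r)])
b=blobs(T,(20,110,100),(35,255,255),(400,130,428,175))[0][3];bs=blobs(S,(18,120,110),(35,255,255),(298,110,325,135))[0][3]
print("top hook ends",b[b[:,1].argmin()],b[b[:,1].argmax()],"side",bs[bs[:,0].argmin()],bs[bs[:,0].argmax()],bs[bs[:,1].argmax()])
e=[b[b[:,1].argmin()],b[b[:,1].argmax()]]
print("tip tri",tri(e[1],bs[bs[:,0].argmax()]),"post tri",tri(e[0],bs[bs[:,0].argmin()]))
print("tip@240",plane("top",e[1],240),"post@228",plane("top",e[0],228))
g=blobs(T,(20,120,120),(35,255,255),(426,160,460,190));print("glue",[x[:3] for x in g[:2]],plane("top",(446,171),145), plane("top",(431,180),0))
print("cab",plane("top",(255,118),0),"post foot",plane("top",(397,155),15))
# kettle bar in side view: ends
bb=blobs(S,(3,150,120),(18,255,255),(270,195,320,212))
for x in bb[:2]:print("barS",x[:3],x[3].min(0),x[3].max(0))
bt=blobs(T,(5,150,120),(18,255,255),(270,205,310,255))[0];print(tri(bt[1:3],bb[0][1:3]))
```

```text
base (811, np.float64(395.89889025893956), np.float64(155.8643649815043)) ((397.0, 155.0), (30.0, 30.0), 0.0) [array([ 602. , -312.4,   15. ]), array([ 703.6, -315.1,   15. ]), array([ 702.8, -415.4,   15. ]), array([ 601.2, -412.1,   15. ])]
top hook ends [415 142] [416 169] side [302 115] [321 119] [313 126]
tip tri (array([ 564. , -358.7,  244.3]), np.float64(1.249664759590297)) post tri (array([ 645.7, -361.2,  231.6]), np.float64(2.299406802508943))
tip@240 [ 565.3 -359.6  240. ] post@228 [ 645.6 -362.9  228. ]
glue [(196, np.float64(439.34183673469386), np.float64(173.50510204081633))] [ 575. -478.  145.] [ 569.4 -478.8    0. ]
cab [787.  111.5   0. ] post foot [ 652.3 -363.7   15. ]
barS (150, np.float64(295.53333333333336), np.float64(203.27333333333334)) [279 201] [314 205]
(array([399. ,  -3.9, 163.2]), np.float64(1.2539507507511112))
```

Call:
apply_moves(
  deltas=[
    {"dx": 0.087,"dy": 0.1785,"dz": 0.0125,"az": 0.321,"grip": 1},
    {"dx": 0.087,"dy": 0.1785,"dz": 0.0125,"az": 0.321,"grip": 1},
    {"dx": 0.087,"dy": 0.1785,"dz": 0.0125,"az": 0.321,"grip": 1},
    {"dx": 0.087,"dy": 0.1785,"dz": 0.0125,"az": 0.321,"grip": 1},
    {"dx": 0.087,"dy": 0.1785,"dz": 0.0125,"az": 0.321,"grip": 1},
    {"dx": 0.087,"dy": 0.1785,"dz": 0.0125,"az": 0.321,"grip": 1},
    {"dx": 0.087,"dy": 0.1785,"dz": 0.0125,"az": 0.321,"grip": 1},
    {"dx": 0.087,"dy": 0.1785,"dz": 0.0125,"az": 0.321,"grip": 1},
  ],
)

```text
invalid input at $.deltas[0]: expected keys grip, dx, dy, dz, ax, ay, az
```

Call:
apply_moves(
  deltas=[
    {"dx": 0.087,"dy": 0.1785,"dz": 0.0125,"az": 0.321,"grip": 1},
    {"dx": 0.087,"dy": 0.1785,"dz": 0.0125,"az": 0.321,"grip": 1},
    {"dx": 0.087,"dy": 0.1785,"dz": 0.0125,"az": 0.321,"grip": 1},
    {"dx": 0.087,"dy": 0.1785,"dz": 0.0125,"az": 0.321,"grip": 1},
    {"dx": 0.087,"dy": 0.1785,"dz": 0.0125,"az": 0.321,"grip": 1},
    {"dx": 0.087,"dy": 0.1785,"dz": 0.0125,"az": 0.321,"grip": 1},
    {"dx": 0.087,"dy": 0.1785,"dz": 0.0125,"az": 0.321,"grip": 1},
    {"dx": 0.087,"dy": 0.1785,"dz": 0.0125,"az": 0.321,"grip": 0.6},
    {"grip": 0.6},
  ],
)

```text
invalid input at $.deltas[0]: expected keys grip, dx, dy, dz, ax, ay, az
```

```bash
cat >> h.py <<'E'
def st():
    s=state();R=Ro.from_quat(s["tool_rot"]).as_matrix()
    print("t%.1f"%s["time_s"],"tcp",s["tool_pos"].round(1),"grasp",(s["tool_pos"]-grasp_offset*R[:,2]).round(1),"z",R[:,2].round(3),"y",R[:,1].round(3),"yaw_y %.1f"%np.degrees(np.arctan2(R[1,1],R[0,1])),"q",s["qpos"].round(2),"F",s["force"].round(1),"w %.3f gf %.1f"%(s["grip_width"],s["grasp_force"]));return s,R
E
python3 - <<'E'
from h import *
st()
T=read_camera("top");b=blobs(T,(5,150,120),(18,255,255),(270,205,310,255))
for x in b[:2]:print(x[:3],plane("top",x[1:3],168))
E
```

```text
t0.3 tcp [ 143.8 -556.5  214.3] grasp [ 143.8 -556.5  233. ] z [-0.     0.001 -1.   ] y [ 0.25  -0.968 -0.001] yaw_y -75.5 q [-1.53  0.16  1.6   0.    1.39 -0.21] F [-0.2  0.4  0.2] w 0.996 gf 0.0
(116, np.float64(290.25), np.float64(230.07758620689654)) [398.32133238  -4.18615204 168.        ]
```

Call:
apply_moves(
  deltas=[
    {"dx": 0.087,"dy": 0.1785,"dz": 0.0125,"ax": 0,"ay": 0,"az": 0.321,"grip": 1},
    {"dx": 0.087,"dy": 0.1785,"dz": 0.0125,"ax": 0,"ay": 0,"az": 0.321,"grip": 1},
    {"dx": 0.087,"dy": 0.1785,"dz": 0.0125,"ax": 0,"ay": 0,"az": 0.321,"grip": 1},
    {"dx": 0.087,"dy": 0.1785,"dz": 0.0125,"ax": 0,"ay": 0,"az": 0.321,"grip": 1},
    {"dx": 0.087,"dy": 0.1785,"dz": 0.0125,"ax": 0,"ay": 0,"az": 0.321,"grip": 1},
    {"dx": 0.087,"dy": 0.1785,"dz": 0.0125,"ax": 0,"ay": 0,"az": 0.321,"grip": 1},
    {"dx": 0.087,"dy": 0.1785,"dz": 0.0125,"ax": 0,"ay": 0,"az": 0.321,"grip": 1},
    {"dx": 0.087,"dy": 0.1785,"dz": 0.0125,"ax": 0,"ay": 0,"az": 0.321,"grip": 1},
  ],
)

```text
time_s: 1.02
tool_pos: [283.4, -269.4, 234.8]
tool_rot: [0.972, 0.237, 0.0, 0.0]
force: [1.3, 0.3, 0.4]
grip_width: 1.002
grasp_force: 0.0
```

Call:
apply_moves(
  deltas=[
    {"dx": 0.087,"dy": 0.1785,"dz": 0.0125,"ax": 0,"ay": 0,"az": 0.321,"grip": 1},
    {"dx": 0.087,"dy": 0.1785,"dz": 0.0125,"ax": 0,"ay": 0,"az": 0.321,"grip": 1},
    {"dx": 0.087,"dy": 0.1785,"dz": 0.0125,"ax": 0,"ay": 0,"az": 0.321,"grip": 1},
    {"dx": 0.087,"dy": 0.1785,"dz": 0.0125,"ax": 0,"ay": 0,"az": 0.321,"grip": 1},
    {"dx": 0.087,"dy": 0.1785,"dz": 0.0125,"ax": 0,"ay": 0,"az": 0.321,"grip": 1},
    {"dx": 0.087,"dy": 0.1785,"dz": 0.0125,"ax": 0,"ay": 0,"az": 0.321,"grip": 1},
    {"dx": 0.087,"dy": 0.1785,"dz": 0.0125,"ax": 0,"ay": 0,"az": 0.321,"grip": 1},
    {"dx": 0.087,"dy": 0.1785,"dz": 0.0125,"ax": 0,"ay": 0,"az": 0.321,"grip": 0.6},
    {"dx": 0,"dy": 0,"dz": 0,"ax": 0,"ay": 0,"az": 0,"grip": 0.6},
  ],
)

```text
time_s: 1.77
tool_pos: [423.7, 20.4, 255.2]
tool_rot: [0.938, 0.348, 0.001, -0.001]
force: [-0.2, 0.8, -0.6]
grip_width: 0.878
grasp_force: 0.0
```

Run:
```python
from h import *
st()
S=read_camera("side");T=read_camera("top");cv2.imwrite("pics/s1.png",S[:,:,::-1]);b=blobs(S,(3,150,120),(18,255,255),(270,195,320,212))
for x in b[:2]:print(x[:3],plane("side",x[1:3],165))
```

```text
t1.8 tcp [423.7  20.4 255.2] grasp [423.7  20.3 273.9] z [ 0.002  0.003 -1.   ] y [ 0.652 -0.758 -0.001] yaw_y -49.3 q [-0.24 -0.28  1.94  0.    1.49  0.62] F [-0.2  0.8 -0.6] w 0.878 gf 0.0
(150, np.float64(295.53333333333336), np.float64(203.27333333333334)) [398.15314447  -1.68308718 165.        ]
```

Call:
apply_moves(
  deltas=[
    {"dx": -0.007,"dy": -0.015,"dz": -0.1,"ax": 0,"ay": 0,"az": 0,"grip": 0.5},
    {"dx": 0,"dy": 0,"dz": -0.12,"ax": 0,"ay": 0,"az": 0,"grip": 0.5},
    {"dx": 0,"dy": 0,"dz": -0.12,"ax": 0,"ay": 0,"az": 0,"grip": 0.5},
    {"dx": 0,"dy": 0,"dz": -0.12,"ax": 0,"ay": 0,"az": 0,"grip": 0.5},
    {"dx": 0,"dy": 0,"dz": -0.06,"ax": 0,"ay": 0,"az": 0,"grip": 0.5},
    {"dx": 0,"dy": 0,"dz": 0,"ax": 0,"ay": 0,"az": 0,"grip": 0.5},
    {"dx": 0,"dy": 0,"dz": 0,"ax": 0,"ay": 0,"az": 0,"grip": 0.5},
  ],
  grip_force=40,
)

```text
time_s: 2.45
tool_pos: [420.2, 10.3, 150.4]
tool_rot: [0.94, 0.342, -0.001, -0.0]
force: [0.1, -0.1, 0.8]
grip_width: 0.502
grasp_force: 0.0
```

Call:
apply_moves(
  deltas=[
    {"dx": 0,"dy": 0,"dz": 0,"ax": 0,"ay": 0,"az": 0,"grip": 0},
    {"dx": 0,"dy": 0,"dz": 0,"ax": 0,"ay": 0,"az": 0,"grip": 0},
    {"dx": 0,"dy": 0,"dz": 0,"ax": 0,"ay": 0,"az": 0,"grip": 0},
    {"dx": 0,"dy": 0,"dz": 0,"ax": 0,"ay": 0,"az": 0,"grip": 0},
    {"dx": 0,"dy": 0,"dz": 0,"ax": 0,"ay": 0,"az": 0,"grip": 0},
    {"dx": 0,"dy": 0,"dz": 0,"ax": 0,"ay": 0,"az": 0,"grip": 0},
    {"dx": 0,"dy": 0,"dz": 0,"ax": 0,"ay": 0,"az": 0,"grip": 0},
  ],
)

```text
time_s: 3.03
tool_pos: [421.0, 11.6, 150.8]
tool_rot: [0.939, 0.343, 0.0, 0.0]
force: [1.0, 1.0, 1.4]
grip_width: 0.106
grasp_force: 40.0
```

Run:
```python
from h import *
st()
S=read_camera("side");cv2.imwrite("pics/s2.png",cv2.resize(S[130:330,200:400,::-1],None,fx=2.5,fy=2.5))
```

```text
t3.0 tcp [421.   11.6 150.8] grasp [420.9  11.6 169.5] z [ 0.  0. -1.] y [ 0.645 -0.764  0.   ] yaw_y -49.8 q [-0.26 -0.2   2.08  0.    1.26  0.61] F [1.  1.  1.4] w 0.106 gf 40.0
```

View pics/s2.png

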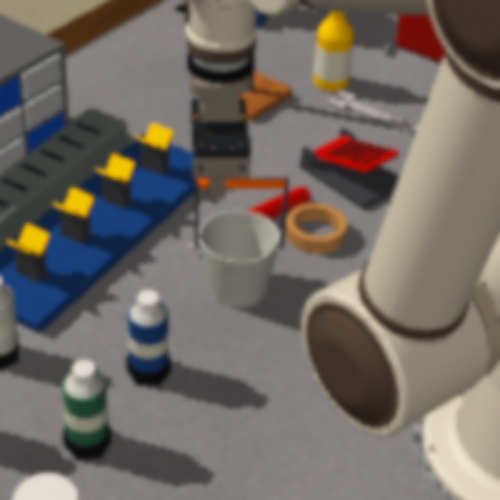

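The fingers hold the bar off-centre, about 27 mm towards its +x end, and the kettle is still upright. I'll lift it and carry it to the front of the hook.

Call:
apply_moves(
  deltas=[
    {"dx": 0,"dy": 0,"dz": 0.05,"ax": 0,"ay": 0,"az": 0,"grip": 0},
    {"dx": 0,"dy": 0,"dz": 0.1,"ax": 0,"ay": 0,"az": 0,"grip": 0},
    {"dx": 0,"dy": 0,"dz": 0.1,"ax": 0,"ay": 0,"az": 0,"grip": 0},
    {"dx": 0,"dy": 0,"dz": 0.1,"ax": 0,"ay": 0,"az": 0,"grip": 0},
    {"dx": 0,"dy": 0,"dz": 0.1,"ax": 0,"ay": 0,"az": 0,"grip": 0},
    {"dx": 0,"dy": 0,"dz": 0.07,"ax": 0,"ay": 0,"az": 0,"grip": 0},
    {"dx": 0,"dy": 0,"dz": 0,"ax": 0,"ay": 0,"az": 0,"grip": 0},
  ],
  grip_force=55,
)

```text
time_s: 3.67
tool_pos: [422.4, 11.1, 258.3]
tool_rot: [0.939, 0.343, 0.002, 0.002]
force: [1.4, -0.2, -2.2]
grip_width: 0.103
grasp_force: 55.0
```

Call:
apply_moves(
  deltas=[
    {"dx": 0.026,"dy": -0.05,"dz": 0,"ax": 0,"ay": 0,"az": 0.4,"grip": 0},
    {"dx": 0.026,"dy": -0.11,"dz": 0,"ax": 0,"ay": 0,"az": 0.6,"grip": 0},
    {"dx": 0.026,"dy": -0.11,"dz": 0,"ax": 0,"ay": 0,"az": 0.6,"grip": 0},
    {"dx": 0.026,"dy": -0.11,"dz": 0,"ax": 0,"ay": 0,"az": 0.6,"grip": 0},
    {"dx": 0.026,"dy": -0.11,"dz": 0,"ax": 0,"ay": 0,"az": 0.6,"grip": 0},
    {"dx": 0.026,"dy": -0.11,"dz": 0,"ax": 0,"ay": 0,"az": 0.6,"grip": 0},
    {"dx": 0.026,"dy": -0.11,"dz": 0,"ax": 0,"ay": 0,"az": 0.6,"grip": 0},
    {"dx": 0.026,"dy": -0.11,"dz": 0,"ax": 0,"ay": 0,"az": 0.6,"grip": 0},
    {"dx": 0.026,"dy": -0.11,"dz": 0,"ax": 0,"ay": 0,"az": 0.6,"grip": 0},
  ],
)

```text
time_s: 4.42
tool_pos: [467.1, -175.2, 253.3]
tool_rot: [0.837, 0.547, -0.0, -0.001]
force: [-0.3, -0.5, -2.2]
grip_width: 0.098
grasp_force: 55.0
```

Call:
apply_moves(
  deltas=[
    {"dx": 0.026,"dy": -0.11,"dz": 0,"ax": 0,"ay": 0,"az": 0.6,"grip": 0},
    {"dx": 0.026,"dy": -0.11,"dz": 0,"ax": 0,"ay": 0,"az": 0.6,"grip": 0},
    {"dx": 0.026,"dy": -0.11,"dz": 0,"ax": 0,"ay": 0,"az": 0.6,"grip": 0},
    {"dx": 0.026,"dy": -0.11,"dz": 0,"ax": 0,"ay": 0,"az": 0.6,"grip": 0},
    {"dx": 0.026,"dy": -0.11,"dz": 0,"ax": 0,"ay": 0,"az": 0.6,"grip": 0},
    {"dx": 0.026,"dy": -0.11,"dz": 0,"ax": 0,"ay": 0,"az": 0.6,"grip": 0},
    {"dx": 0.026,"dy": -0.09,"dz": 0,"ax": 0,"ay": 0,"az": 0.4,"grip": 0},
    {"dx": 0.026,"dy": -0.05,"dz": 0,"ax": 0,"ay": 0,"az": 0.25,"grip": 0},
    {"dx": 0,"dy": 0,"dz": 0,"ax": 0,"ay": 0,"az": 0,"grip": 0},
    {"dx": 0,"dy": 0,"dz": 0,"ax": 0,"ay": 0,"az": 0,"grip": 0},
    {"dx": 0,"dy": 0,"dz": 0,"ax": 0,"ay": 0,"az": 0,"grip": 0},
  ],
)

```text
time_s: 5.33
tool_pos: [508.8, -333.4, 253.8]
tool_rot: [0.723, 0.691, 0.0, -0.001]
force: [-0.6, 0.9, -1.3]
grip_width: 0.101
grasp_force: 55.0
```

```bash
cat > bar.py <<'E'
from h import *
np.set_printoptions(precision=1,suppress=True)
s,R=st();p=s["tool_pos"]
T=read_camera("top");S=read_camera("side")
out=[]
for n,im in(("top",T),("side",S)):
    c=proj(n,p+[0,-27,14]).astype(int);b=blobs(im,(3,150,110),(18,255,255),(max(c[0]-25,0),max(c[1]-16,0),c[0]+25,c[1]+16))
    print(n,c,[(x[0],round(x[1],1),round(x[2],1),x[3].min(0),x[3].max(0)) for x in b[:3]])
cu=proj("side",p+[0,-27,14]).astype(int)
cv2.imwrite("pics/k%d.png"%(s["time_s"]*10),cv2.resize(S[cu[1]-60:cu[1]+80,cu[0]-70:cu[0]+70,::-1],None,fx=4,fy=4,interpolation=cv2.INTER_CUBIC));print("k%d"%(s["time_s"]*10))
E
python3 bar.py
```

```text
t5.3 tcp [ 508.8 -333.4  253.8] grasp [ 508.8 -333.5  272.5] z [-0.  0. -1.] y [ 1. -0. -0.] yaw_y -2.6 q [-0.8  0.2  1.4  0.   1.5 -0.7] F [-0.6  0.9 -1.3] w 0.101 gf 55.0
top [419 187] []
side [334 117] []
k53
```

View pics/k53.png

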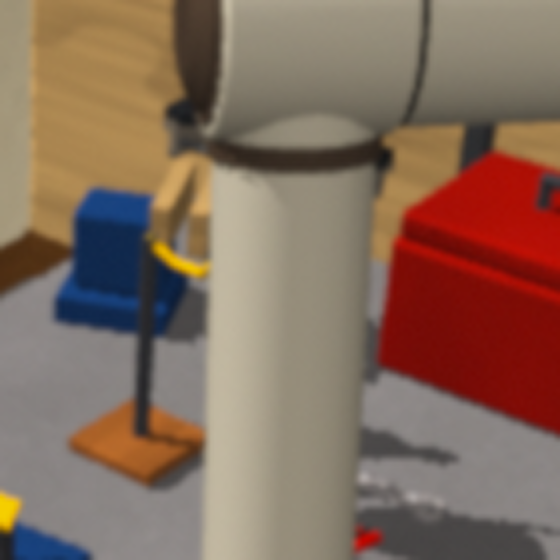

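The upper arm hides the hook from the side camera. I'll go on using position and force feedback: move over the hook, then lower.

Call:
apply_moves(
  deltas=[
    {"dx": 0.06,"dy": 0,"dz": 0,"ax": 0,"ay": 0,"az": 0,"grip": 0},
    {"dx": 0.08,"dy": 0,"dz": 0,"ax": 0,"ay": 0,"az": 0,"grip": 0},
    {"dx": 0.08,"dy": 0,"dz": 0,"ax": 0,"ay": 0,"az": 0,"grip": 0},
    {"dx": 0.08,"dy": 0,"dz": 0,"ax": 0,"ay": 0,"az": 0,"grip": 0},
    {"dx": 0.08,"dy": 0,"dz": 0,"ax": 0,"ay": 0,"az": 0,"grip": 0},
    {"dx": 0.06,"dy": 0,"dz": 0,"ax": 0,"ay": 0,"az": 0.2,"grip": 0},
    {"dx": 0,"dy": 0,"dz": 0,"ax": 0,"ay": 0,"az": 0,"grip": 0},
    {"dx": 0,"dy": 0,"dz": 0,"ax": 0,"ay": 0,"az": 0,"grip": 0},
    {"dx": 0,"dy": 0,"dz": 0,"ax": 0,"ay": 0,"az": 0,"grip": 0},
  ],
)

```text
time_s: 6.18
tool_pos: [596.7, -334.1, 254.5]
tool_rot: [0.717, 0.697, -0.0, -0.0]
force: [-1.4, 0.2, -2.5]
grip_width: 0.1
grasp_force: 55.0
```

Run:
```python
from h import *
s,R=st();print(s["wrist_torque"])
T=read_camera("top");c=proj("top",s["tool_pos"]).astype(int)
cv2.imwrite("pics/t6.png",cv2.resize(T[110:230,360:480,::-1],None,fx=4,fy=4,interpolation=cv2.INTER_CUBIC))
```

```text
t6.2 tcp [ 596.7 -334.1  254.5] grasp [ 596.7 -334.1  273.2] z [-0.  0. -1.] y [ 1.    -0.028 -0.   ] yaw_y -1.6 q [-0.69  0.42  1.2  -0.    1.52 -0.66] F [-1.4  0.2 -2.5] w 0.100 gf 55.0
[ 0.07135266  0.08110028 -0.02368808]
```

View pics/t6.png

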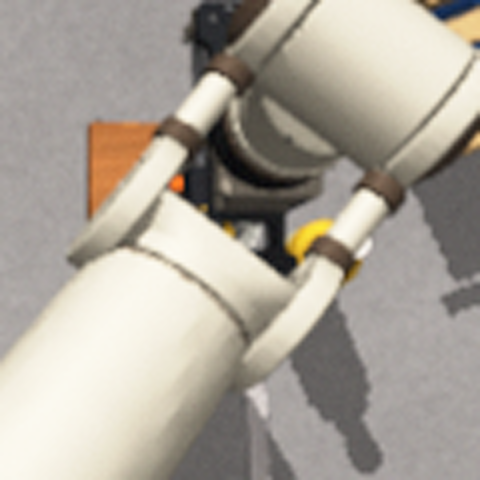

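The bar's +y end shows at about (404,156) in the full picture, with the hook's yellow to its right at (410–416,163–169). The bar is over the hook, so I'll lower it.

Call:
apply_moves(
  deltas=[
    {"dx": 0,"dy": 0,"dz": -0.03,"ax": 0,"ay": 0,"az": 0,"grip": 0},
    {"dx": 0,"dy": 0,"dz": -0.04,"ax": 0,"ay": 0,"az": 0,"grip": 0},
    {"dx": 0,"dy": 0,"dz": -0.04,"ax": 0,"ay": 0,"az": 0,"grip": 0},
    {"dx": 0,"dy": 0,"dz": -0.04,"ax": 0,"ay": 0,"az": 0,"grip": 0},
    {"dx": 0,"dy": 0,"dz": -0.03,"ax": 0,"ay": 0,"az": 0,"grip": 0},
    {"dx": 0,"dy": 0,"dz": -0.02,"ax": 0,"ay": 0,"az": 0,"grip": 0},
    {"dx": 0,"dy": 0,"dz": 0,"ax": 0,"ay": 0,"az": 0,"grip": 0},
    {"dx": 0,"dy": 0,"dz": 0,"ax": 0,"ay": 0,"az": 0,"grip": 0},
    {"dx": 0,"dy": 0,"dz": 0,"ax": 0,"ay": 0,"az": 0,"grip": 0},
  ],
)

```text
time_s: 6.98
tool_pos: [597.1, -334.5, 214.6]
tool_rot: [0.717, 0.697, -0.0, -0.0]
force: [-1.6, 0.3, -2.3]
grip_width: 0.101
grasp_force: 55.0
```

Run:
```python
from h import *
s,R=st();print(s["wrist_torque"])
```

```text
t7.0 tcp [ 597.1 -334.5  214.6] grasp [ 597.1 -334.5  233.3] z [-0.  0. -1.] y [ 1.    -0.028 -0.   ] yaw_y -1.6 q [-0.69  0.44  1.25 -0.    1.45 -0.66] F [-1.6  0.3 -2.3] w 0.101 gf 55.0
[ 0.06276548  0.15113781 -0.00632225]
```

Call:
apply_moves(
  deltas=[
    {"dx": 0,"dy": 0,"dz": -0.015,"ax": 0,"ay": 0,"az": 0,"grip": 0},
    {"dx": 0,"dy": 0,"dz": -0.01,"ax": 0,"ay": 0,"az": 0,"grip": 0},
    {"dx": 0,"dy": 0,"dz": 0,"ax": 0,"ay": 0,"az": 0,"grip": 0},
    {"dx": 0,"dy": 0,"dz": 0,"ax": 0,"ay": 0,"az": 0,"grip": 0},
  ],
)

```text
time_s: 7.32
tool_pos: [598.0, -335.1, 210.8]
tool_rot: [0.717, 0.697, 0.0, 0.002]
force: [1.3, -0.5, 2.5]
grip_width: 0.098
grasp_force: 55.0
```

Call:
apply_moves(
  deltas=[
    {"dx": 0,"dy": 0,"dz": -0.01,"ax": 0,"ay": 0,"az": 0,"grip": 0},
    {"dx": 0,"dy": 0,"dz": 0,"ax": 0,"ay": 0,"az": 0,"grip": 0},
    {"dx": 0,"dy": 0,"dz": 0,"ax": 0,"ay": 0,"az": 0,"grip": 0},
  ],
)

```text
time_s: 7.57
tool_pos: [598.4, -335.2, 209.8]
tool_rot: [0.717, 0.697, 0.0, 0.002]
force: [1.0, 0.3, 5.7]
grip_width: 0.098
grasp_force: 55.0
```

The bar is on the hook: the force on the tool is now upward. I'll open the fingers and lift clear.

Call:
apply_moves(
  deltas=[
    {"dx": 0,"dy": 0,"dz": 0.005,"ax": 0,"ay": 0,"az": 0,"grip": 0.15},
    {"dx": 0,"dy": 0,"dz": 0,"ax": 0,"ay": 0,"az": 0,"grip": 0.2},
    {"dx": 0,"dy": 0,"dz": 0,"ax": 0,"ay": 0,"az": 0,"grip": 0.3},
    {"dx": 0,"dy": 0,"dz": 0,"ax": 0,"ay": 0,"az": 0,"grip": 0.35},
    {"dx": 0,"dy": 0,"dz": 0,"ax": 0,"ay": 0,"az": 0,"grip": 0.35},
    {"dx": 0,"dy": 0,"dz": 0.05,"ax": 0,"ay": 0,"az": 0,"grip": 0.35},
    {"dx": 0,"dy": 0,"dz": 0.1,"ax": 0,"ay": 0,"az": 0,"grip": 0.35},
    {"dx": 0,"dy": 0,"dz": 0.15,"ax": 0,"ay": 0,"az": 0,"grip": 0.35},
    {"dx": 0,"dy": 0,"dz": 0.15,"ax": 0,"ay": 0,"az": 0,"grip": 0.5},
    {"dx": -0.05,"dy": 0.15,"dz": 0,"ax": 0,"ay": 0,"az": 0,"grip": 0.8},
    {"dx": -0.05,"dy": 0.18,"dz": 0,"ax": 0,"ay": 0,"az": 0,"grip": 0.8},
    {"dx": -0.05,"dy": 0.18,"dz": 0,"ax": 0,"ay": 0,"az": 0,"grip": 0.8},
  ],
)

```text
time_s: 8.57
tool_pos: [567.0, -232.2, 300.0]
tool_rot: [0.717, 0.697, 0.0, 0.001]
force: [0.8, -0.3, -0.1]
grip_width: 0.618
grasp_force: 0.0
```

Call:
apply_moves(
  deltas=[
    {"dx": -0.05,"dy": 0.19,"dz": 0,"ax": 0,"ay": 0,"az": 0,"grip": 0.8},
    {"dx": -0.05,"dy": 0.19,"dz": 0,"ax": 0,"ay": 0,"az": 0,"grip": 0.8},
    {"dx": -0.05,"dy": 0.19,"dz": 0,"ax": 0,"ay": 0,"az": 0,"grip": 0.8},
    {"dx": -0.05,"dy": 0.19,"dz": 0,"ax": 0,"ay": 0,"az": 0,"grip": 0.8},
    {"dx": 0,"dy": 0.19,"dz": 0,"ax": 0,"ay": 0,"az": 0,"grip": 0.8},
    {"dx": 0,"dy": 0.19,"dz": 0,"ax": 0,"ay": 0,"az": 0,"grip": 0.8},
    {"dx": 0,"dy": 0.19,"dz": 0,"ax": 0,"ay": 0,"az": 0,"grip": 0.8},
    {"dx": 0,"dy": 0.19,"dz": 0,"ax": 0,"ay": 0,"az": 0,"grip": 0.8},
  ],
)

```text
time_s: 9.23
tool_pos: [526.9, 73.3, 299.7]
tool_rot: [0.717, 0.697, 0.001, 0.001]
force: [1.2, 0.3, 0.5]
grip_width: 0.804
grasp_force: 0.0
```

Run:
```python
from h import *
np.set_printoptions(precision=1,suppress=True)
s,R=st()
T=read_camera("top");S=read_camera("side")
a=cv2.resize(S[90:190,270:370,::-1],None,fx=3.9,fy=3.9,interpolation=cv2.INTER_CUBIC);b=cv2.resize(T[110:210,360:460,::-1],None,fx=3.9,fy=3.9,interpolation=cv2.INTER_CUBIC)
cv2.imwrite("pics/hang.png",np.hstack([a,b]))
for nm,(u,v) in dict(white=(201,184),red=(164,201),green=(191,239),blue=(231,233)).items():
    for b in blobs(T,(0,0,190),(180,60,255),(u-14,v-16,u+14,v+16))[:1]:print(nm,b[:3],plane("top",b[1:3],112))
```

```text
t9.2 tcp [526.9  73.3 299.7] grasp [526.9  73.3 318.4] z [ 0. -0. -1.] y [ 1. -0.  0.] yaw_y -1.6 q [-0.1  0.   1.6  0.   1.5 -0.1] F [1.2 0.3 0.5] w 0.804 gf 0.0
white (102, np.float64(201.5), np.float64(183.51960784313727)) [547.  270.1 112. ]
red (75, np.float64(163.88), np.float64(200.77333333333334)) [493.9 386.2 112. ]
green (86, np.float64(190.95348837209303), np.float64(239.19767441860466)) [374.6 300.7 112. ]
blue (316, np.float64(234.5253164556962), np.float64(226.45886075949366)) [412.8 166.9 112. ]
```

View pics/hang.png

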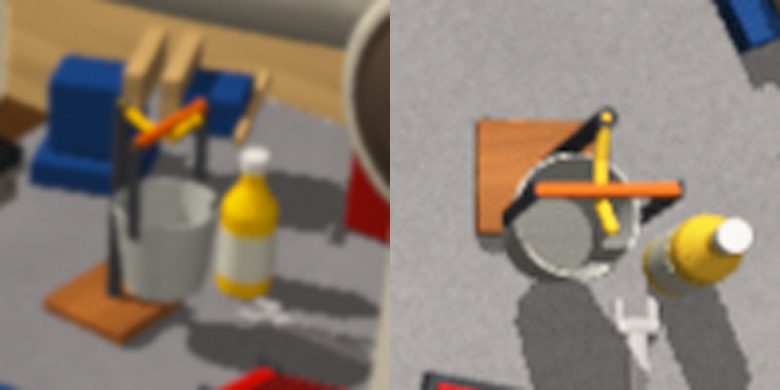

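The kettle hangs on the yellow hook with the bar level and the hook near the bar's middle, so that part is done. Next are the cans, starting with white. I'll grasp with the tool tilted 45°, then turn it so the can lies with its cap towards the robot.

```bash
cat >> h.py <<'E'
def Rt(ang,lay,tilt=45):
    "tool pitched: heading ang (deg), tilt from down; y to left (stand) or right (lay)"
    a,t=np.radians(ang),np.radians(tilt);h=np.array([np.cos(a),np.sin(a),0]);z=np.sin(t)*h-np.array([0,0,np.cos(t)])
    y=np.cross([0,0,1],h)*(-1 if lay else 1);return np.c_[np.cross(y,z),y,z]
def plan(P,R,back=0,n=None,cur=None):
    "P grasp-point target, R target; prints total and per-row units"
    s=state();p0,R0=(s["tool_pos"],Ro.from_quat(s["tool_rot"]).as_matrix()) if cur is None else cur
    p=np.array(P)+(grasp_offset-back)*R[:,2];d=p-p0;w=Ro.from_matrix(R@R0.T).as_rotvec(degrees=True)
    if n is None:n=int(max(np.ceil(np.linalg.norm(d)/36),np.ceil(np.abs(w).max()/4.8),np.ceil(np.linalg.norm(w)/6.5)))
    print("tcp->",p.round(1),"d",d.round(1),"w",w.round(1),"n",n,"row dxyz",(d/200/n).round(4),"axyz",(w/5/n).round(3));return p,R
E
python3 - <<'E'
from h import *
np.set_printoptions(precision=4,suppress=True)
st()
W=[547,270,55]
for ang in(-120,-135,-150):
    c=plan(W,Rt(ang,0),back=120)
c=plan(W,Rt(-130,0),back=120);c=plan(W,Rt(-130,0),cur=c)
A=np.array([[.158,1.598,562,214.3],[-.28,1.94,407.5,255.2],[.44,1.25,674.6,214.6],[-.2,2.08,403.5,150.8]])
from scipy.optimize import lstsq if False else least_squares
E
```

```text
File "<stdin>", line 9
    from scipy.optimize import lstsq if False else least_squares
                                     ^^
SyntaxError: invalid syntax
```

Run:
```python
from h import *
np.set_printoptions(precision=4,suppress=True)
st()
W=[547,270,55]
c=plan(W,Rt(-130,0),back=120);c=plan(W,Rt(-130,0),cur=c)
A=np.array([[.158,1.598,562,214.3],[-.28,1.94,407.5,255.2],[.44,1.25,674.6,214.6],[-.2,2.08,403.5,150.8]])
from scipy.optimize import least_squares
f=lambda x:np.r_[x[0]*np.sin(A[:,0])+x[1]*np.sin(A[:,0]+A[:,1])+x[3]-A[:,2],x[2]+x[0]*np.cos(A[:,0])+x[1]*np.cos(A[:,0]+A[:,1])-A[:,3]]
r=least_squares(f,[400,400,100,0]);print(r.x,r.fun.round(1))
```

```text
t9.3 tcp [526.7  76.2 299.7] grasp [526.7  76.2 318.4] z [ 0.001  0.002 -1.   ] y [ 1.    -0.021  0.001] yaw_y -1.2 q [-0.08  0.    1.6   0.    1.54 -0.06] F [ 0.5 -0.6 -0.4] w 0.795 gf 0.0
tcp-> [593.  324.9 126.6] d [  66.3  248.7 -173.1] w [-43.   16.2 -36.8] n 10 row dxyz [ 0.0332  0.1243 -0.0865] axyz [-0.859  0.325 -0.735]
tcp-> [538.5 259.9  41.8] d [-54.5 -65.  -84.9] w [0. 0. 0.] n 4 row dxyz [-0.0682 -0.0813 -0.1061] axyz [0. 0. 0.]
[388.9931 523.248  -72.9637 -11.9869] [ 1.5 -5.8 -1.4  5.7  0.5 -0.9  2.2 -1.7]
```

Call:
apply_moves(
  deltas=[
    {"dx": 0.033,"dy": 0.125,"dz": 0,"ax": -0.86,"ay": 0.325,"az": -0.735,"grip": 0.8},
    {"dx": 0.033,"dy": 0.125,"dz": 0,"ax": -0.86,"ay": 0.325,"az": -0.735,"grip": 0.8},
    {"dx": 0.033,"dy": 0.125,"dz": 0,"ax": -0.86,"ay": 0.325,"az": -0.735,"grip": 0.8},
    {"dx": 0.033,"dy": 0.125,"dz": 0,"ax": -0.86,"ay": 0.325,"az": -0.735,"grip": 0.8},
    {"dx": 0.033,"dy": 0.125,"dz": 0,"ax": -0.86,"ay": 0.325,"az": -0.735,"grip": 0.8},
    {"dx": 0.033,"dy": 0.125,"dz": 0,"ax": -0.86,"ay": 0.325,"az": -0.735,"grip": 0.8},
    {"dx": 0.033,"dy": 0.125,"dz": 0,"ax": -0.86,"ay": 0.325,"az": -0.735,"grip": 0.8},
    {"dx": 0.033,"dy": 0.125,"dz": 0,"ax": -0.86,"ay": 0.325,"az": -0.735,"grip": 0.8},
    {"dx": 0.033,"dy": 0.125,"dz": 0,"ax": -0.86,"ay": 0.325,"az": -0.735,"grip": 0.8},
    {"dx": 0.033,"dy": 0.125,"dz": 0,"ax": -0.86,"ay": 0.325,"az": -0.735,"grip": 0.8},
    {"dx": 0,"dy": 0,"dz": 0,"ax": 0,"ay": 0,"az": 0,"grip": 0.8},
    {"dx": 0,"dy": 0,"dz": 0,"ax": 0,"ay": 0,"az": 0,"grip": 0.8},
  ],
)

```text
time_s: 10.33
tool_pos: [590.7, 303.1, 294.6]
tool_rot: [0.835, 0.413, -0.329, 0.154]
force: [-0.3, 0.3, -0.3]
grip_width: 0.801
grasp_force: 0.0
```

```bash
cat > cans.py <<'E'
from h import *
T=read_camera("top");S=read_camera("side")
for nm,P in dict(white=(547,270),red=(494,386),green=(375,301),blue=(394,177)).items():
    o=[]
    for n,im in(("top",T),("side",S)):
        u,v=proj(n,[*P,112]).astype(int)
        b=blobs(im,(0,0,190),(180,60,255),(u-14,max(v-14,0),u+14,v+14))
        if b:b=min(b,key=lambda x:np.hypot(x[1]-u,x[2]-v));o+=[n,b[0],plane(n,b[1:3],112 if n=="top" else 108).round(1)]
    print(nm,*o)
E
python3 - <<'E'
from h import *
np.set_printoptions(precision=4,suppress=True)
st();plan([547,270,55],Rt(-130,0),back=120)
import cans
E
```

```text
t10.3 tcp [590.7 303.1 294.6] grasp [598.6 313.  308.4] z [-0.422 -0.528 -0.737] y [ 0.791 -0.611 -0.015] yaw_y -37.7 q [ 0.44  1.08  0.3  -0.46  2.4   0.85] F [-0.3  0.3 -0.3] w 0.801 gf 0.0
tcp-> [593.  324.9 126.6] d [   2.3   21.8 -168. ] w [-2.4  0.9 -2.3] n 5 row dxyz [ 0.0023  0.0218 -0.168 ] axyz [-0.098  0.035 -0.091]
white top 108 [546.5 270.5 112. ] side 33 [547.9 266.3 108. ]
red top 60 [496.2 382.  112. ] side 75 [491.7 392.3 108. ]
green top 64 [377.2 301.2 112. ] side 25 [364.3 322.9 108. ]
blue top 76 [393.3 174.9 112. ] side 30 [393.5 168.9 108. ]
```

Call:
apply_moves(
  deltas=[
    {"dx": 0.002,"dy": 0.02,"dz": -0.168,"ax": -0.09,"ay": 0.035,"az": -0.09,"grip": 0.8},
    {"dx": 0.002,"dy": 0.02,"dz": -0.168,"ax": -0.09,"ay": 0.035,"az": -0.09,"grip": 0.8},
    {"dx": 0.002,"dy": 0.02,"dz": -0.168,"ax": -0.09,"ay": 0.035,"az": -0.09,"grip": 0.8},
    {"dx": 0.002,"dy": 0.02,"dz": -0.168,"ax": -0.09,"ay": 0.035,"az": -0.09,"grip": 0.8},
    {"dx": 0.002,"dy": 0.02,"dz": -0.168,"ax": -0.09,"ay": 0.035,"az": -0.09,"grip": 0.8},
    {"dx": 0,"dy": 0,"dz": 0,"ax": 0,"ay": 0,"az": 0,"grip": 0.8},
  ],
)

```text
time_s: 10.93
tool_pos: [589.7, 321.6, 127.6]
tool_rot: [0.837, 0.391, -0.348, 0.16]
force: [-0.2, -0.6, -2.3]
grip_width: 0.803
grasp_force: 0.0
```

Run:
```python
from h import *
np.set_printoptions(precision=4,suppress=True)
st();plan([547,269.5,55],Rt(-130,0))
```

```text
t10.9 tcp [589.7 321.6 127.6] grasp [598.2 331.7 140.8] z [-0.457 -0.54  -0.707] y [ 0.766 -0.643 -0.004] yaw_y -40.0 q [ 0.46  1.23  0.39 -0.37  2.23  1.03] F [-0.2 -0.6 -2.3] w 0.803 gf 0.0
tcp-> [538.5 259.4  41.8] d [-51.2 -62.2 -85.8] w [-0.1 -0.2  0. ] n 4 row dxyz [-0.064  -0.0778 -0.1072] axyz [-0.006 -0.009  0.001]
```

Call:
apply_moves(
  deltas=[
    {"dx": -0.051,"dy": -0.062,"dz": -0.086,"ax": 0,"ay": 0,"az": 0,"grip": 0.8},
    {"dx": -0.051,"dy": -0.062,"dz": -0.086,"ax": 0,"ay": 0,"az": 0,"grip": 0.8},
    {"dx": -0.051,"dy": -0.062,"dz": -0.086,"ax": 0,"ay": 0,"az": 0,"grip": 0.8},
    {"dx": -0.051,"dy": -0.062,"dz": -0.086,"ax": 0,"ay": 0,"az": 0,"grip": 0.8},
    {"dx": -0.051,"dy": -0.062,"dz": -0.086,"ax": 0,"ay": 0,"az": 0,"grip": 0.8},
    {"dx": 0,"dy": 0,"dz": 0,"ax": 0,"ay": 0,"az": 0,"grip": 0.8},
    {"dx": 0,"dy": 0,"dz": 0,"ax": 0,"ay": 0,"az": 0,"grip": 0.8},
    {"dx": 0,"dy": 0,"dz": 0,"ax": 0,"ay": 0,"az": 0,"grip": 0.8},
  ],
)

```text
time_s: 11.6
tool_pos: [543.0, 262.0, 49.9]
tool_rot: [0.84, 0.391, -0.341, 0.161]
force: [0.3, 0.4, -0.5]
grip_width: 0.8
grasp_force: 0.0
```

Run:
```python
from h import *
np.set_printoptions(precision=4,suppress=True)
s,R=st();import cans
S=cans.S;T=cans.T
a=cv2.resize(S[220:310,150:250,::-1],None,fx=3.9,fy=3.9,interpolation=cv2.INTER_CUBIC);b=cv2.resize(T[140:230,155:255,::-1],None,fx=3.9,fy=3.9,interpolation=cv2.INTER_CUBIC)
cv2.imwrite("pics/w1.png",np.hstack([a,b]))
```

```text
t11.6 tcp [543.  262.   49.9] grasp [551.4 272.1  63.3] z [-0.447 -0.536 -0.716] y [ 0.766 -0.643  0.004] yaw_y -40.0 q [ 0.42  1.03  0.88 -0.34  1.93  1.11] F [ 0.3  0.4 -0.5] w 0.800 gf 0.0
white top 65 [545.5 269.7 112. ] side 31 [548.3 265.6 108. ]
red top 611 [495.2 399.7 112. ]
green top 42 [379.1 297.5 112. ] side 15 [367.  323.2 108. ]
blue top 85 [393.5 176.5 112. ] side 60 [391.2 180.4 108. ]
```

View pics/w1.png

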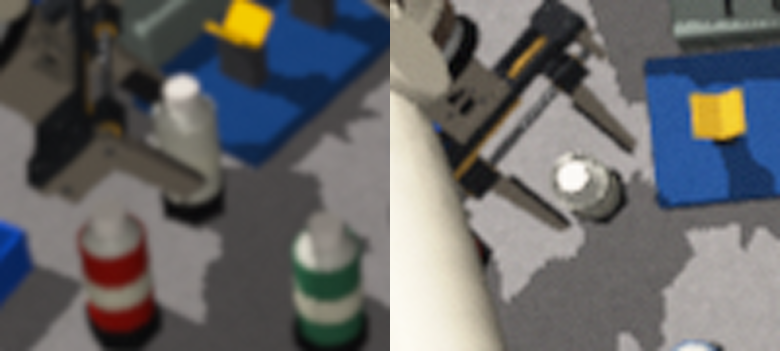

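The fingers straddle the white can, with the tips either side at (570,228) and (635,150) in the crop. I'll nudge in and close.

Call:
apply_moves(
  deltas=[
    {"dx": -0.02,"dy": -0.015,"dz": -0.035,"ax": 0,"ay": 0,"az": 0,"grip": 0.8},
    {"dx": 0,"dy": 0,"dz": 0,"ax": 0,"ay": 0,"az": 0,"grip": 0.7},
    {"dx": 0,"dy": 0,"dz": 0,"ax": 0,"ay": 0,"az": 0,"grip": 0.65},
    {"dx": 0,"dy": 0,"dz": 0,"ax": 0,"ay": 0,"az": 0,"grip": 0.6},
    {"dx": 0,"dy": 0,"dz": 0,"ax": 0,"ay": 0,"az": 0,"grip": 0.4},
    {"dx": 0,"dy": 0,"dz": 0,"ax": 0,"ay": 0,"az": 0,"grip": 0.3},
    {"dx": 0,"dy": 0,"dz": 0,"ax": 0,"ay": 0,"az": 0,"grip": 0.3},
    {"dx": 0,"dy": 0,"dz": 0,"ax": 0,"ay": 0,"az": 0,"grip": 0.3},
  ],
  grip_force=40,
)

```text
time_s: 12.37
tool_pos: [537.0, 258.5, 38.4]
tool_rot: [0.839, 0.391, -0.344, 0.161]
force: [-0.7, -0.0, -0.9]
grip_width: 0.493
grasp_force: 40.0
```

Run:
```python
from h import *
np.set_printoptions(precision=4,suppress=True)
s,R=st()
L=Rt(5.6,1);c=(s["tool_pos"]+[0,0,130],R)
print("lift 130 then"); plan([480,158,260],L,cur=c)
```

```text
t12.4 tcp [537.  258.5  38.4] grasp [545.4 268.6  51.7] z [-0.451 -0.538 -0.712] y [ 0.766 -0.643  0.001] yaw_y -40.0 q [ 0.42  1.03  0.91 -0.34  1.91  1.12] F [-0.7 -0.  -0.9] w 0.493 gf 40.0
lift 130 then
tcp-> [493.2 159.3 246.8] d [-43.8 -99.2  78.4] w [ 42.7 -80.9 -34.8] n 17 row dxyz [-0.0129 -0.0292  0.0231] axyz [ 0.502 -0.952 -0.409]
```

Call:
apply_moves(
  deltas=[
    {"dx": 0,"dy": 0,"dz": 0.1,"ax": 0,"ay": 0,"az": 0,"grip": 0.3},
    {"dx": 0,"dy": 0,"dz": 0.15,"ax": 0,"ay": 0,"az": 0,"grip": 0.3},
    {"dx": 0,"dy": 0,"dz": 0.15,"ax": 0,"ay": 0,"az": 0,"grip": 0.3},
    {"dx": 0,"dy": 0,"dz": 0.15,"ax": 0,"ay": 0,"az": 0,"grip": 0.3},
    {"dx": 0,"dy": 0,"dz": 0.15,"ax": 0,"ay": 0,"az": 0,"grip": 0.3},
    {"dx": 0,"dy": 0,"dz": 0.15,"ax": 0,"ay": 0,"az": 0,"grip": 0.3},
  ],
  grip_force=50,
)

```text
time_s: 12.87
tool_pos: [536.9, 258.3, 209.8]
tool_rot: [0.839, 0.391, -0.344, 0.161]
force: [0.7, 0.8, -1.9]
grip_width: 0.494
grasp_force: 50.0
```

Call:
apply_moves(
  deltas=[
    {"dx": 0.02,"dy": -0.029,"dz": -0.008,"ax": 0.5,"ay": -0.95,"az": -0.41,"grip": 0.3},
    {"dx": 0.02,"dy": -0.029,"dz": -0.008,"ax": 0.5,"ay": -0.95,"az": -0.41,"grip": 0.3},
    {"dx": 0.02,"dy": -0.029,"dz": -0.008,"ax": 0.5,"ay": -0.95,"az": -0.41,"grip": 0.3},
    {"dx": 0.02,"dy": -0.029,"dz": -0.008,"ax": 0.5,"ay": -0.95,"az": -0.41,"grip": 0.3},
    {"dx": 0.02,"dy": -0.029,"dz": -0.008,"ax": 0.5,"ay": -0.95,"az": -0.41,"grip": 0.3},
    {"dx": 0.02,"dy": -0.029,"dz": -0.008,"ax": 0.5,"ay": -0.95,"az": -0.41,"grip": 0.3},
    {"dx": 0.02,"dy": -0.029,"dz": -0.008,"ax": 0.5,"ay": -0.95,"az": -0.41,"grip": 0.3},
    {"dx": 0.02,"dy": -0.029,"dz": -0.008,"ax": 0.5,"ay": -0.95,"az": -0.41,"grip": 0.3},
    {"dx": 0.02,"dy": -0.029,"dz": -0.008,"ax": 0.5,"ay": -0.95,"az": -0.41,"grip": 0.3},
  ],
)

```text
time_s: 13.62
tool_pos: [573.3, 205.7, 194.7]
tool_rot: [0.97, 0.227, 0.045, 0.073]
force: [0.9, -0.6, -1.9]
grip_width: 0.492
grasp_force: 50.0
```

Call:
apply_moves(
  deltas=[
    {"dx": 0.02,"dy": -0.029,"dz": -0.008,"ax": 0.5,"ay": -0.95,"az": -0.41,"grip": 0.3},
    {"dx": 0.02,"dy": -0.029,"dz": -0.008,"ax": 0.5,"ay": -0.95,"az": -0.41,"grip": 0.3},
    {"dx": 0.02,"dy": -0.029,"dz": -0.008,"ax": 0.5,"ay": -0.95,"az": -0.41,"grip": 0.3},
    {"dx": 0.02,"dy": -0.029,"dz": -0.008,"ax": 0.5,"ay": -0.95,"az": -0.41,"grip": 0.3},
    {"dx": 0.02,"dy": -0.029,"dz": -0.008,"ax": 0.5,"ay": -0.95,"az": -0.41,"grip": 0.3},
    {"dx": 0.02,"dy": -0.029,"dz": -0.008,"ax": 0.5,"ay": -0.95,"az": -0.41,"grip": 0.3},
    {"dx": 0.02,"dy": -0.029,"dz": -0.008,"ax": 0.5,"ay": -0.95,"az": -0.41,"grip": 0.3},
    {"dx": 0.02,"dy": -0.029,"dz": -0.008,"ax": 0.5,"ay": -0.95,"az": -0.41,"grip": 0.3},
    {"dx": 0,"dy": 0,"dz": 0,"ax": 0,"ay": 0,"az": 0,"grip": 0.3},
    {"dx": 0,"dy": 0,"dz": 0,"ax": 0,"ay": 0,"az": 0,"grip": 0.3},
    {"dx": 0,"dy": 0,"dz": 0,"ax": 0,"ay": 0,"az": 0,"grip": 0.3},
  ],
)

```text
time_s: 14.53
tool_pos: [605.7, 160.0, 182.5]
tool_rot: [0.924, 0.045, 0.38, -0.018]
force: [0.5, 1.0, -1.3]
grip_width: 0.493
grasp_force: 50.0
```

Run:
```python
from h import *
np.set_printoptions(precision=4,suppress=True)
s,R=st();c=plan([592.5,157.6,195],Rt(5.6,1));plan([592.5,157.6,95],Rt(5.6,1),cur=c)
T=read_camera("top");S=read_camera("side")
a=cv2.resize(S[140:260,140:260,::-1],None,fx=3.2,fy=3.2,interpolation=cv2.INTER_CUBIC);b=cv2.resize(T[120:240,180:300,::-1],None,fx=3.2,fy=3.2,interpolation=cv2.INTER_CUBIC)
cv2.imwrite("pics/w2.png",np.hstack([a,b]))
```

```text
t14.5 tcp [605.7 160.  182.5] grasp [592.6 158.8 195.8] z [ 0.701  0.067 -0.71 ] y [ 0.097 -0.995  0.002] yaw_y -84.4 q [ 0.05 -0.16  2.18  0.1   0.34  1.44] F [ 0.5  1.  -1.3] w 0.493 gf 50.0
tcp-> [605.7 158.9 181.8] d [-0.1 -1.1 -0.7] w [ 0.1 -0.2  0. ] n 1 row dxyz [-0.0003 -0.0057 -0.0037] axyz [ 0.023 -0.046  0.007]
tcp-> [605.7 158.9  81.8] d [   0.    0. -100.] w [0. 0. 0.] n 3 row dxyz [ 0.      0.     -0.1667] axyz [0. 0. 0.]
```

View pics/w2.png

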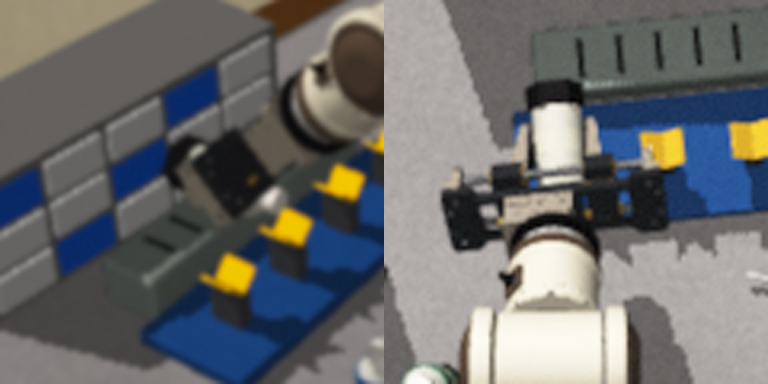

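The can is held level with its cap towards the robot, above cradle 4. Joint 5 is close to its lower limit at 45°, so I'll place at 40°. The V trough takes up the 5° on release.

Run:
```python
from h import *
np.set_printoptions(precision=4,suppress=True)
plan([592.5,157.8,115],Rt(5.6,1,40),n=5)
```

```text
tcp-> [604.5 159.  100.7] d [ -2.   -1.3 -82.7] w [-0.4  4.9  0. ] n 5 row dxyz [-0.002  -0.0013 -0.0827] axyz [-0.016  0.194  0.001]
```

Call:
apply_moves(
  deltas=[
    {"dx": -0.002,"dy": -0.001,"dz": -0.083,"ax": -0.016,"ay": 0.2,"az": 0,"grip": 0.3},
    {"dx": -0.002,"dy": -0.001,"dz": -0.083,"ax": -0.016,"ay": 0.2,"az": 0,"grip": 0.3},
    {"dx": -0.002,"dy": -0.001,"dz": -0.083,"ax": -0.016,"ay": 0.2,"az": 0,"grip": 0.3},
    {"dx": -0.002,"dy": -0.001,"dz": -0.083,"ax": -0.016,"ay": 0.2,"az": 0,"grip": 0.3},
    {"dx": -0.002,"dy": -0.001,"dz": -0.083,"ax": -0.016,"ay": 0.2,"az": 0,"grip": 0.3},
    {"dx": 0,"dy": 0,"dz": 0,"ax": 0,"ay": 0,"az": 0,"grip": 0.3},
    {"dx": 0,"dy": 0,"dz": 0,"ax": 0,"ay": 0,"az": 0,"grip": 0.3},
  ],
)

```text
time_s: 15.22
tool_pos: [603.5, 159.2, 98.5]
tool_rot: [0.939, 0.045, 0.339, -0.017]
force: [0.2, -0.3, -1.2]
grip_width: 0.492
grasp_force: 50.0
```

Run:
```python
from h import *
np.set_printoptions(precision=4,suppress=True)
st();plan([592.5,157.8,96.5],Rt(5.6,1,40),n=1)
```

```text
t15.2 tcp [603.5 159.2  98.5] grasp [591.7 158.  112.9] z [ 0.636  0.062 -0.769] y [ 0.097 -0.995 -0.001] yaw_y -84.5 q [0.05 0.02 2.16 0.12 0.27 1.42] F [ 0.2 -0.3 -1.2] w 0.492 gf 50.0
tcp-> [604.5 159.   82.2] d [  0.9  -0.2 -16.3] w [-0.  -0.3  0.1] n 1 row dxyz [ 0.0046 -0.0011 -0.0817] axyz [-0.002 -0.053  0.01 ]
```

Call:
apply_moves(
  deltas=[
    {"dx": 0.004,"dy": 0,"dz": -0.04,"ax": 0,"ay": 0,"az": 0,"grip": 0.3},
    {"dx": 0,"dy": 0,"dz": -0.025,"ax": 0,"ay": 0,"az": 0,"grip": 0.3},
    {"dx": 0,"dy": 0,"dz": -0.015,"ax": 0,"ay": 0,"az": 0,"grip": 0.3},
    {"dx": 0,"dy": 0,"dz": 0,"ax": 0,"ay": 0,"az": 0,"grip": 0.3},
    {"dx": 0,"dy": 0,"dz": 0,"ax": 0,"ay": 0,"az": 0,"grip": 0.3},
    {"dx": 0,"dy": 0,"dz": 0,"ax": 0,"ay": 0,"az": 0,"grip": 0.3},
  ],
)

```text
time_s: 15.72
tool_pos: [605.8, 158.7, 84.5]
tool_rot: [0.938, 0.045, 0.342, -0.017]
force: [3.7, -0.9, 2.0]
grip_width: 0.49
grasp_force: 50.0
```

Run:
```python
from h import *
st()
```

```text
t15.7 tcp [605.8 158.7  84.5] grasp [593.8 157.6  98.8] z [ 0.64   0.062 -0.766] y [ 0.096 -0.995 -0.   ] yaw_y -84.5 q [0.05 0.05 2.17 0.14 0.22 1.4 ] F [ 3.7 -0.9  2. ] w 0.490 gf 50.0
```

Contact with the cradle is felt. I'll release and back away along the tool axis.

Call:
apply_moves(
  deltas=[
    {"dx": 0,"dy": 0,"dz": 0,"ax": 0,"ay": 0,"az": 0,"grip": 0.5},
    {"dx": 0,"dy": 0,"dz": 0,"ax": 0,"ay": 0,"az": 0,"grip": 0.54},
    {"dx": 0,"dy": 0,"dz": 0,"ax": 0,"ay": 0,"az": 0,"grip": 0.6},
    {"dx": 0,"dy": 0,"dz": 0,"ax": 0,"ay": 0,"az": 0,"grip": 0.66},
    {"dx": 0,"dy": 0,"dz": 0,"ax": 0,"ay": 0,"az": 0,"grip": 0.66},
    {"dx": -0.03,"dy": -0.003,"dz": 0.04,"ax": 0,"ay": 0,"az": 0,"grip": 0.66},
    {"dx": -0.065,"dy": -0.006,"dz": 0.077,"ax": 0,"ay": 0,"az": 0,"grip": 0.66},
    {"dx": -0.1,"dy": -0.01,"dz": 0.12,"ax": 0,"ay": 0,"az": 0,"grip": 0.66},
    {"dx": -0.1,"dy": -0.01,"dz": 0.12,"ax": 0,"ay": 0,"az": 0,"grip": 0.66},
    {"dx": -0.1,"dy": -0.01,"dz": 0.12,"ax": 0,"ay": 0,"az": 0,"grip": 0.8},
    {"dx": -0.1,"dy": -0.01,"dz": 0.12,"ax": 0,"ay": 0,"az": 0,"grip": 0.8},
  ],
)

```text
time_s: 16.63
tool_pos: [503.2, 149.0, 201.8]
tool_rot: [0.94, 0.045, 0.339, -0.017]
force: [0.8, 0.9, 1.1]
grip_width: 0.783
grasp_force: 0.0
```

Run:
```python
from h import *
np.set_printoptions(precision=4,suppress=True)
s,R=st();import cans
T,S=cans.T,cans.S
a=cv2.resize(S[170:330,150:310,::-1],None,fx=2.4,fy=2.4,interpolation=cv2.INTER_CUBIC);b=cv2.resize(T[110:270,150:310,::-1],None,fx=2.4,fy=2.4,interpolation=cv2.INTER_CUBIC)
cv2.imwrite("pics/w3.png",np.hstack([a,b]))
for a in (180,-150,-135):
  print(a);c=plan([494,386,55],Rt(a,0,50),back=120);c=plan([494,386,55],Rt(a,0,50),cur=c)
```

```text
t16.6 tcp [503.2 149.  201.8] grasp [491.3 147.9 216.2] z [ 0.635  0.062 -0.77 ] y [ 0.096 -0.995 -0.001] yaw_y -84.5 q [ 0.03 -0.5   2.34  0.07  0.61  1.46] F [0.8 0.9 1.1] w 0.783 gf 0.0
white
red top 82 [494.1 386.2 112. ] side 63 [493.  391.4 108. ]
green top 91 [375.  300.5 112. ] side 45 [374.4 297.  108. ]
blue top 351 [380.2 168.8 112. ] side 39 [394.4 171.2 108. ]
180
tcp-> [571.6 386.  120.1] d [ 65.8 236.6 -88.1] w [-4.4 90.3 -4.3] n 19 row dxyz [ 0.0173  0.0623 -0.0232] axyz [-0.046  0.951 -0.046]
tcp-> [479.7 386.   43. ] d [-91.9   0.  -77.1] w [0. 0. 0.] n 4 row dxyz [-0.1149  0.     -0.0964] axyz [0. 0. 0.]
-150
tcp-> [561.2 424.8 120.1] d [ 55.4 275.4 -88.1] w [-27.8  86.6  19.1] n 19 row dxyz [ 0.0146  0.0725 -0.0232] axyz [-0.292  0.912  0.201]
tcp-> [481.6 378.8  43. ] d [-79.6 -46.  -77.1] w [0. 0. 0.] n 4 row dxyz [-0.0995 -0.0575 -0.0964] axyz [0. 0. 0.]
-135
tcp-> [548.9 440.9 120.1] d [ 43.1 291.5 -88.1] w [-39.2  83.1  30.8] n 18 row dxyz [ 0.012   0.081  -0.0245] axyz [-0.436  0.923  0.342]
tcp-> [483.9 375.9  43. ] d [-65.  -65.  -77.1] w [0. 0. 0.] n 4 row dxyz [-0.0813 -0.0813 -0.0964] axyz [0. 0. 0.]
```

View pics/w3.png

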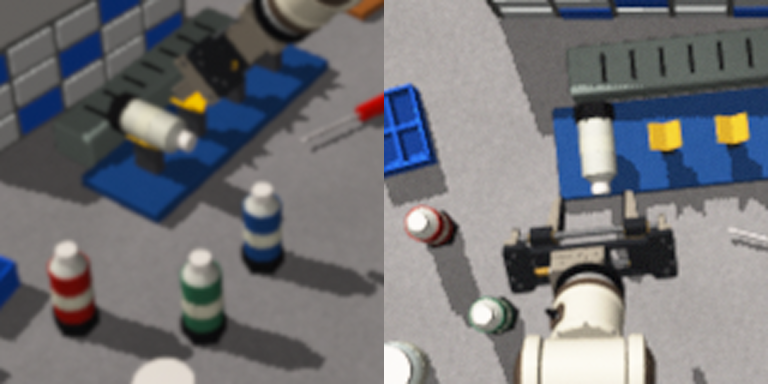

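The white can lies in cradle 4, with its boot away and its cap towards the robot. Red is next, at about (494,387).

Run:
```python
from h import *
np.set_printoptions(precision=4,suppress=True)
c=plan([494,387,190],Rt(170,0,50),n=19)
```

```text
tcp-> [479.9 389.5 178. ] d [-25.9 240.1 -30.2] w [  3.5  90.6 -12.2] n 19 row dxyz [-0.0068  0.0632 -0.008 ] axyz [ 0.037  0.953 -0.128]
```

Call:
apply_moves(
  deltas=[
    {"dx": -0.007,"dy": 0.063,"dz": 0.05,"ax": 0.037,"ay": 0.953,"az": -0.128,"grip": 0.8},
    {"dx": -0.007,"dy": 0.063,"dz": 0.05,"ax": 0.037,"ay": 0.953,"az": -0.128,"grip": 0.8},
    {"dx": -0.007,"dy": 0.063,"dz": 0,"ax": 0.037,"ay": 0.953,"az": -0.128,"grip": 0.8},
    {"dx": -0.007,"dy": 0.063,"dz": 0,"ax": 0.037,"ay": 0.953,"az": -0.128,"grip": 0.8},
    {"dx": -0.007,"dy": 0.063,"dz": 0,"ax": 0.037,"ay": 0.953,"az": -0.128,"grip": 0.8},
    {"dx": -0.007,"dy": 0.063,"dz": 0,"ax": 0.037,"ay": 0.953,"az": -0.128,"grip": 0.8},
    {"dx": -0.007,"dy": 0.063,"dz": 0,"ax": 0.037,"ay": 0.953,"az": -0.128,"grip": 0.8},
    {"dx": -0.007,"dy": 0.063,"dz": 0,"ax": 0.037,"ay": 0.953,"az": -0.128,"grip": 0.8},
    {"dx": -0.007,"dy": 0.063,"dz": 0,"ax": 0.037,"ay": 0.953,"az": -0.128,"grip": 0.8},
    {"dx": -0.007,"dy": 0.063,"dz": 0,"ax": 0.037,"ay": 0.953,"az": -0.128,"grip": 0.8},
  ],
)

```text
time_s: 17.57
tool_pos: [490.8, 275.8, 219.8]
tool_rot: [0.997, -0.022, -0.071, -0.029]
force: [0.4, -0.3, 0.2]
grip_width: 0.802
grasp_force: 0.0
```

Call:
apply_moves(
  deltas=[
    {"dx": -0.007,"dy": 0.063,"dz": 0,"ax": 0.037,"ay": 0.953,"az": -0.128,"grip": 0.8},
    {"dx": -0.007,"dy": 0.063,"dz": 0,"ax": 0.037,"ay": 0.953,"az": -0.128,"grip": 0.8},
    {"dx": -0.007,"dy": 0.063,"dz": 0,"ax": 0.037,"ay": 0.953,"az": -0.128,"grip": 0.8},
    {"dx": -0.007,"dy": 0.063,"dz": 0,"ax": 0.037,"ay": 0.953,"az": -0.128,"grip": 0.8},
    {"dx": -0.007,"dy": 0.063,"dz": -0.03,"ax": 0.037,"ay": 0.953,"az": -0.128,"grip": 0.8},
    {"dx": -0.007,"dy": 0.063,"dz": -0.05,"ax": 0.037,"ay": 0.953,"az": -0.128,"grip": 0.8},
    {"dx": -0.007,"dy": 0.063,"dz": -0.05,"ax": 0.037,"ay": 0.953,"az": -0.128,"grip": 0.8},
    {"dx": -0.007,"dy": 0.063,"dz": -0.05,"ax": 0.037,"ay": 0.953,"az": -0.128,"grip": 0.8},
    {"dx": -0.007,"dy": 0.063,"dz": -0.05,"ax": 0.037,"ay": 0.953,"az": -0.128,"grip": 0.8},
    {"dx": 0,"dy": 0,"dz": 0,"ax": 0,"ay": 0,"az": 0,"grip": 0.8},
    {"dx": 0,"dy": 0,"dz": 0,"ax": 0,"ay": 0,"az": 0,"grip": 0.8},
  ],
)

```text
time_s: 18.48
tool_pos: [477.0, 387.9, 170.7]
tool_rot: [0.899, -0.08, -0.429, -0.036]
force: [-0.4, -0.6, 0.8]
grip_width: 0.802
grasp_force: 0.0
```

Run:
```python
from h import *
np.set_printoptions(precision=4,suppress=True)
st();c=plan([494,387,55],Rt(170,0,50));import cans
```

```text
t18.5 tcp [477.  387.9 170.7] grasp [491.3 385.5 182.5] z [-0.765  0.132 -0.63 ] y [-0.174 -0.985  0.004] yaw_y -100.0 q [0.3  0.89 0.92 0.42 2.13 2.12] F [-0.4 -0.6  0.8] w 0.802 gf 0.0
tcp-> [479.9 389.5  43. ] d [   2.9    1.5 -127.8] w [ 0.1 -1.   0. ] n 4 row dxyz [ 0.0036  0.0019 -0.1597] axyz [ 0.004 -0.049  0.001]
white top 52 [529.7 311.6 112. ]
red top 674 [499.3 384.6 112. ] side 63 [491.6 394.6 108. ]
green top 342 [353.3 305.5 112. ] side 50 [374.2 297.1 108. ]
blue top 34 [392.1 170.8 112. ]
```

Call:
apply_moves(
  deltas=[
    {"dx": 0.006,"dy": 0.006,"dz": -0.12,"ax": 0,"ay": -0.1,"az": 0,"grip": 0.85},
    {"dx": 0.006,"dy": 0.006,"dz": -0.15,"ax": 0,"ay": -0.1,"az": 0,"grip": 0.85},
    {"dx": 0.003,"dy": 0,"dz": -0.15,"ax": 0,"ay": 0,"az": 0,"grip": 0.85},
    {"dx": 0,"dy": 0,"dz": -0.12,"ax": 0,"ay": 0,"az": 0,"grip": 0.85},
    {"dx": 0,"dy": 0,"dz": -0.09,"ax": 0,"ay": 0,"az": 0,"grip": 0.85},
    {"dx": 0,"dy": 0,"dz": 0,"ax": 0,"ay": 0,"az": 0,"grip": 0.85},
    {"dx": 0,"dy": 0,"dz": 0,"ax": 0,"ay": 0,"az": 0,"grip": 0.85},
    {"dx": 0,"dy": 0,"dz": 0,"ax": 0,"ay": 0,"az": 0,"grip": 0.7},
    {"dx": 0,"dy": 0,"dz": 0,"ax": 0,"ay": 0,"az": 0,"grip": 0.65},
    {"dx": 0,"dy": 0,"dz": 0,"ax": 0,"ay": 0,"az": 0,"grip": 0.6},
  ],
  grip_force=40,
)

```text
time_s: 19.42
tool_pos: [482.3, 391.2, 51.6]
tool_rot: [0.905, -0.079, -0.416, -0.038]
force: [-0.0, 0.7, -0.9]
grip_width: 0.659
grasp_force: 0.0
```

Call:
apply_moves(
  deltas=[
    {"dx": 0,"dy": 0,"dz": 0,"ax": 0,"ay": 0,"az": 0,"grip": 0.55},
    {"dx": 0,"dy": 0,"dz": 0,"ax": 0,"ay": 0,"az": 0,"grip": 0.4},
    {"dx": 0,"dy": 0,"dz": 0,"ax": 0,"ay": 0,"az": 0,"grip": 0.3},
    {"dx": 0,"dy": 0,"dz": 0,"ax": 0,"ay": 0,"az": 0,"grip": 0.3},
    {"dx": 0,"dy": 0,"dz": 0,"ax": 0,"ay": 0,"az": 0,"grip": 0.3},
  ],
)

```text
time_s: 19.83
tool_pos: [481.4, 390.7, 50.4]
tool_rot: [0.904, -0.079, -0.418, -0.038]
force: [-0.0, -1.9, 4.5]
grip_width: 0.491
grasp_force: 40.0
```

```bash
cat > lay.py <<'E'
from h import *
import sys
np.set_printoptions(precision=4,suppress=True)
C={1:(622,-109.5),2:(613.8,-20.3),3:(604.5,69.3),4:(596,158)}
s,R=st();k=int(sys.argv[1]);gz=float(sys.argv[2]);tilt=float(sys.argv[3]);lift=float(sys.argv[4]);mx=np.array([.9952,.0976])
P=np.r_[np.array(C[k])-(gz-48)*mx,0]
L=Rt(5.6,1,tilt)
c=plan(P+[0,0,200],L,cur=(s["tool_pos"]+[0,0,lift],R));plan(P+[0,0,97],L,cur=c)
E
python3 - <<'E'
from h import *
s,R=st()
E
python3 lay.py 3 55 40 160
```

```text
t19.8 tcp [481.4 390.7  50.4] grasp [495.4 388.1  62.5] z [-0.75   0.134 -0.648] y [-0.174 -0.985 -0.002] yaw_y -100.0 q [0.3  1.03 0.93 0.39 1.97 2.04] F [-0.  -1.9  4.5] w 0.491 gf 40.0
t19.8 tcp [481.4 390.7  50.4] grasp [495.4 388.1  62.5] z [-0.75   0.134 -0.648] y [-0.174 -0.985 -0.002] yaw_y -100.0 q [0.3  1.03 0.93 0.39 1.97 2.04] F [-0.  -1.9  4.5] w 0.491 gf 40.0
tcp-> [609.5  69.8 185.7] d [ 128.1 -320.9  -24.7] w [ -3.6 -89.8  12.2] n 19 row dxyz [ 0.0337 -0.0844 -0.0065] axyz [-0.038 -0.945  0.128]
tcp-> [609.5  69.8  82.7] d [   0.    0. -103.] w [0. 0. 0.] n 3 row dxyz [ 0.      0.     -0.1717] axyz [0. 0. 0.]
```

Call:
apply_moves(
  deltas=[
    {"dx": 0,"dy": 0,"dz": 0.12,"ax": 0,"ay": 0,"az": 0,"grip": 0.3},
    {"dx": 0,"dy": 0,"dz": 0.16,"ax": 0,"ay": 0,"az": 0,"grip": 0.3},
    {"dx": 0,"dy": 0,"dz": 0.16,"ax": 0,"ay": 0,"az": 0,"grip": 0.3},
    {"dx": 0,"dy": 0,"dz": 0.16,"ax": 0,"ay": 0,"az": 0,"grip": 0.3},
    {"dx": 0,"dy": 0,"dz": 0.16,"ax": 0,"ay": 0,"az": 0,"grip": 0.3},
    {"dx": 0,"dy": 0,"dz": 0.14,"ax": 0,"ay": 0,"az": 0,"grip": 0.3},
  ],
  grip_force=50,
)

```text
time_s: 20.33
tool_pos: [481.2, 391.2, 230.9]
tool_rot: [0.904, -0.079, -0.417, -0.038]
force: [0.5, 0.3, -1.3]
grip_width: 0.497
grasp_force: 50.0
```

Call:
apply_moves(
  deltas=[
    {"dx": 0.032,"dy": -0.085,"dz": 0,"ax": -0.038,"ay": -0.945,"az": 0.128,"grip": 0.3},
    {"dx": 0.032,"dy": -0.085,"dz": 0,"ax": -0.038,"ay": -0.945,"az": 0.128,"grip": 0.3},
    {"dx": 0.032,"dy": -0.085,"dz": 0,"ax": -0.038,"ay": -0.945,"az": 0.128,"grip": 0.3},
    {"dx": 0.032,"dy": -0.085,"dz": 0,"ax": -0.038,"ay": -0.945,"az": 0.128,"grip": 0.3},
    {"dx": 0.032,"dy": -0.085,"dz": 0,"ax": -0.038,"ay": -0.945,"az": 0.128,"grip": 0.3},
    {"dx": 0.032,"dy": -0.085,"dz": 0,"ax": -0.038,"ay": -0.945,"az": 0.128,"grip": 0.3},
    {"dx": 0.032,"dy": -0.085,"dz": 0,"ax": -0.038,"ay": -0.945,"az": 0.128,"grip": 0.3},
    {"dx": 0.032,"dy": -0.085,"dz": 0,"ax": -0.038,"ay": -0.945,"az": 0.128,"grip": 0.3},
    {"dx": 0.032,"dy": -0.085,"dz": 0,"ax": -0.038,"ay": -0.945,"az": 0.128,"grip": 0.3},
    {"dx": 0.032,"dy": -0.085,"dz": 0,"ax": -0.038,"ay": -0.945,"az": 0.128,"grip": 0.3},
  ],
)

```text
time_s: 21.17
tool_pos: [545.4, 220.3, 229.3]
tool_rot: [0.999, -0.014, -0.019, -0.029]
force: [0.1, -0.4, -1.3]
grip_width: 0.49
grasp_force: 50.0
```

Call:
apply_moves(
  deltas=[
    {"dx": 0.032,"dy": -0.085,"dz": 0,"ax": -0.038,"ay": -0.945,"az": 0.128,"grip": 0.3},
    {"dx": 0.032,"dy": -0.085,"dz": 0,"ax": -0.038,"ay": -0.945,"az": 0.128,"grip": 0.3},
    {"dx": 0.032,"dy": -0.085,"dz": 0,"ax": -0.038,"ay": -0.945,"az": 0.128,"grip": 0.3},
    {"dx": 0.032,"dy": -0.085,"dz": 0,"ax": -0.038,"ay": -0.945,"az": 0.128,"grip": 0.3},
    {"dx": 0.032,"dy": -0.085,"dz": 0,"ax": -0.038,"ay": -0.945,"az": 0.128,"grip": 0.3},
    {"dx": 0.032,"dy": -0.085,"dz": 0,"ax": -0.038,"ay": -0.945,"az": 0.128,"grip": 0.3},
    {"dx": 0.032,"dy": -0.085,"dz": 0,"ax": -0.038,"ay": -0.945,"az": 0.128,"grip": 0.3},
    {"dx": 0.032,"dy": -0.085,"dz": -0.1,"ax": -0.038,"ay": -0.945,"az": 0.128,"grip": 0.3},
    {"dx": 0.032,"dy": -0.085,"dz": -0.1,"ax": -0.038,"ay": -0.945,"az": 0.128,"grip": 0.3},
    {"dx": 0,"dy": 0,"dz": 0,"ax": 0,"ay": 0,"az": 0,"grip": 0.3},
    {"dx": 0,"dy": 0,"dz": 0,"ax": 0,"ay": 0,"az": 0,"grip": 0.3},
  ],
)

```text
time_s: 22.08
tool_pos: [599.9, 67.9, 185.7]
tool_rot: [0.94, 0.044, 0.338, -0.018]
force: [-0.0, 0.6, -0.6]
grip_width: 0.491
grasp_force: 50.0
```

```bash
sed -i 's/c=plan(P+\[0,0,200\],L,cur=(s\["tool_pos"\]+\[0,0,lift\],R))/c=plan(P+[0,0,200 if lift else 115],L,cur=(s["tool_pos"]+[0,0,lift],R))/' lay.py
python3 lay.py 3 62.5 40 0
```

```text
t22.1 tcp [599.9  67.9 185.7] grasp [588.   66.8 200.1] z [ 0.633  0.063 -0.771] y [ 0.095 -0.995 -0.003] yaw_y -84.6 q [-0.19 -0.21  2.17  0.35  0.54  1.05] F [-0.   0.6 -0.6] w 0.491 gf 50.0
tcp-> [602.   69.1 100.7] d [  2.2   1.1 -85. ] w [-0.1 -0.5  0.2] n 3 row dxyz [ 0.0036  0.0018 -0.1417] axyz [-0.009 -0.033  0.011]
tcp-> [602.   69.1  82.7] d [  0.   0. -18.] w [0. 0. 0.] n 1 row dxyz [ 0.    0.   -0.09] axyz [0. 0. 0.]
```

Call:
apply_moves(
  deltas=[
    {"dx": 0.004,"dy": 0.002,"dz": -0.14,"ax": 0,"ay": -0.03,"az": 0,"grip": 0.3},
    {"dx": 0.004,"dy": 0.002,"dz": -0.14,"ax": 0,"ay": -0.03,"az": 0,"grip": 0.3},
    {"dx": 0.003,"dy": 0.002,"dz": -0.13,"ax": 0,"ay": -0.03,"az": 0,"grip": 0.3},
    {"dx": 0,"dy": 0,"dz": -0.04,"ax": 0,"ay": 0,"az": 0,"grip": 0.3},
    {"dx": 0,"dy": 0,"dz": -0.03,"ax": 0,"ay": 0,"az": 0,"grip": 0.3},
    {"dx": 0,"dy": 0,"dz": -0.02,"ax": 0,"ay": 0,"az": 0,"grip": 0.3},
    {"dx": 0,"dy": 0,"dz": -0.01,"ax": 0,"ay": 0,"az": 0,"grip": 0.3},
    {"dx": 0,"dy": 0,"dz": 0,"ax": 0,"ay": 0,"az": 0,"grip": 0.3},
    {"dx": 0,"dy": 0,"dz": 0,"ax": 0,"ay": 0,"az": 0,"grip": 0.3},
  ],
)

```text
time_s: 22.83
tool_pos: [606.1, 69.5, 89.4]
tool_rot: [0.937, 0.046, 0.346, -0.017]
force: [0.5, -0.3, -2.0]
grip_width: 0.491
grasp_force: 50.0
```

```bash
python3 lay.py 3 62.5 40 0
```

```text
t22.8 tcp [606.1  69.5  89.4] grasp [594.   68.3 103.6] z [ 0.647  0.063 -0.76 ] y [ 0.098 -0.995  0.001] yaw_y -84.4 q [-0.18 -0.01  2.22  0.65  0.3   0.73] F [ 0.5 -0.3 -2. ] w 0.491 gf 50.0
tcp-> [602.   69.1 100.7] d [-4.1 -0.4 11.3] w [-0.   0.5  0. ] n 1 row dxyz [-0.0205 -0.0021  0.0565] axyz [-0.001  0.104  0.001]
tcp-> [602.   69.1  82.7] d [  0.   0. -18.] w [0. 0. 0.] n 1 row dxyz [ 0.    0.   -0.09] axyz [0. 0. 0.]
```

Call:
apply_moves(
  deltas=[
    {"dx": -0.01,"dy": 0,"dz": -0.01,"ax": 0,"ay": 0.05,"az": 0,"grip": 0.3},
    {"dx": -0.01,"dy": 0,"dz": -0.01,"ax": 0,"ay": 0.05,"az": 0,"grip": 0.3},
    {"dx": 0,"dy": 0,"dz": -0.01,"ax": 0,"ay": 0,"az": 0,"grip": 0.3},
    {"dx": 0,"dy": 0,"dz": 0,"ax": 0,"ay": 0,"az": 0,"grip": 0.3},
    {"dx": 0,"dy": 0,"dz": 0,"ax": 0,"ay": 0,"az": 0,"grip": 0.3},
  ],
)

```text
time_s: 23.25
tool_pos: [604.8, 68.2, 87.5]
tool_rot: [0.937, 0.046, 0.345, -0.015]
force: [-12.3, -1.6, 22.1]
grip_width: 0.488
grasp_force: 50.0
```

```bash
python3 lay.py 3 62.5 40 0
```

```text
t23.2 tcp [604.8  68.2  87.5] grasp [592.7  67.1 101.7] z [ 0.646  0.06  -0.761] y [ 0.096 -0.995  0.003] yaw_y -84.5 q [-0.18 -0.01  2.23  0.65  0.29  0.72] F [-12.3  -1.6  22.1] w 0.488 gf 50.0
tcp-> [602.   69.1 100.7] d [-2.8  0.9 13.2] w [0.1 0.5 0.1] n 1 row dxyz [-0.0138  0.0044  0.0659] axyz [0.024 0.095 0.018]
tcp-> [602.   69.1  82.7] d [  0.   0. -18.] w [0. 0. 0.] n 1 row dxyz [ 0.    0.   -0.09] axyz [0. 0. 0.]
```

The can touches the cradle about 5 mm early, because it sits slightly deeper in the fingers. I'll ease up a little, release and back out.

Call:
apply_moves(
  deltas=[
    {"dx": 0,"dy": 0.002,"dz": 0.012,"ax": 0,"ay": 0,"az": 0,"grip": 0.3},
    {"dx": 0,"dy": 0,"dz": 0,"ax": 0,"ay": 0,"az": 0,"grip": 0.3},
    {"dx": 0,"dy": 0,"dz": 0,"ax": 0,"ay": 0,"az": 0,"grip": 0.5},
    {"dx": 0,"dy": 0,"dz": 0,"ax": 0,"ay": 0,"az": 0,"grip": 0.53},
    {"dx": 0,"dy": 0,"dz": 0,"ax": 0,"ay": 0,"az": 0,"grip": 0.58},
    {"dx": 0,"dy": 0,"dz": 0,"ax": 0,"ay": 0,"az": 0,"grip": 0.64},
    {"dx": 0,"dy": 0,"dz": 0,"ax": 0,"ay": 0,"az": 0,"grip": 0.64},
    {"dx": -0.03,"dy": -0.003,"dz": 0.04,"ax": 0,"ay": 0,"az": 0,"grip": 0.64},
    {"dx": -0.065,"dy": -0.006,"dz": 0.077,"ax": 0,"ay": 0,"az": 0,"grip": 0.64},
    {"dx": -0.1,"dy": -0.01,"dz": 0.12,"ax": 0,"ay": 0,"az": 0,"grip": 0.64},
    {"dx": -0.1,"dy": -0.01,"dz": 0.12,"ax": 0,"ay": 0,"az": 0,"grip": 0.64},
    {"dx": -0.1,"dy": -0.01,"dz": 0.12,"ax": 0,"ay": 0,"az": 0,"grip": 0.8},
  ],
)

```text
time_s: 24.25
tool_pos: [520.1, 62.2, 179.0]
tool_rot: [0.939, 0.046, 0.339, -0.017]
force: [1.4, -0.6, 0.7]
grip_width: 0.69
grasp_force: 0.0
```

```bash
cat > lying.py <<'E'
from h import *
# lying cans: white caps (toward robot) and boots (dark) near cradles; report cap blob in both views + body colour
T=read_camera("top");S=read_camera("side")
C={1:(622,-109.5),2:(613.8,-20.3),3:(604.5,69.3),4:(596,158)}
for k,(x,y) in C.items():
    u,v=proj("top",[x,y,95]).astype(int)
    h=cv2.cvtColor(T[v-24:v+30,u-13:u+13],cv2.COLOR_RGB2HSV)
    m=((h[...,2]>100)&~((h[...,0]>95)&(h[...,0]<125)&(h[...,1]>110)&(h[...,2]<160))).astype(np.uint8)
    n,l,stt,c=cv2.connectedComponentsWithStats(m)
    i=1+stt[1:,4].argmax();p=(np.argwhere(l==i)[:,::-1]+[u-13,v-24]).astype(np.float32)
    vx,vy,_,_=cv2.fitLine(p,cv2.DIST_L2,0,.01,.01).ravel()
    bx=stt[i];e=[plane("top",(c[i][0]+u-13,q),95)[:2].round(0) for q in(bx[1]+v-24,bx[1]+bx[3]+v-24)]
    print(k,"px",(u,v),"area",stt[i,4],"cen",plane("top",c[i]+[u-13,v-24],105)[:2].round(1),"dir",round(float(vx/vy),3),"x-ends",e)
E
python3 lying.py; python3 -c "
from h import *
st();import cans"
```

```text
1 px (np.int64(322), np.int64(159)) area 375 cen [597.6 -93.2] dir -0.539 x-ends [array([641., -95.]), array([548., -93.])]
2 px (np.int64(294), np.int64(162)) area 286 cen [606.1 -22.7] dir 3.893 x-ends [array([632., -23.]), array([565., -23.])]
3 px (np.int64(266), np.int64(165)) area 525 cen [587.1  72.2] dir -0.119 x-ends [array([636.,  73.]), array([534.,  73.])]
4 px (np.int64(238), np.int64(168)) area 565 cen [577.3 161.2] dir -0.096 x-ends [array([627., 162.]), array([525., 162.])]
t24.4 tcp [523.   61.4 186. ] grasp [510.9  60.3 200.3] z [ 0.647  0.06  -0.76 ] y [ 0.097 -0.995  0.004] yaw_y -84.4 q [-0.25 -0.5   2.38  0.39  0.62  0.97] F [ 0.4 -0.1  0.7] w 0.779 gf 0.0
white
red
green top 92 [375.  300.8 112. ] side 45 [374.4 297.  108. ]
blue top 21 [358.4 190.1 112. ] side 29 [347.6 186.9 108. ]
```

Cans 3 and 4 (red and white) are both seated: their cap ends measure x=534 and 525 against the expected 534.5 and 526. Green is next.

Run:
```python
from h import *
np.set_printoptions(precision=4,suppress=True)
c=plan([375,299,195],Rt(185.6,0,50),n=19)
```

```text
tcp-> [360.7 297.6 183. ] d [-161.3  235.7    2.6] w [-8.7 89.6  0. ] n 19 row dxyz [-0.0424  0.062   0.0007] axyz [-0.092  0.943  0.   ]
```

Call:
apply_moves(
  deltas=[
    {"dx": -0.042,"dy": 0.062,"dz": 0.07,"ax": -0.092,"ay": 0.943,"az": 0,"grip": 0.85},
    {"dx": -0.042,"dy": 0.062,"dz": 0.07,"ax": -0.092,"ay": 0.943,"az": 0,"grip": 0.85},
    {"dx": -0.042,"dy": 0.062,"dz": 0.06,"ax": -0.092,"ay": 0.943,"az": 0,"grip": 0.85},
    {"dx": -0.042,"dy": 0.062,"dz": 0,"ax": -0.092,"ay": 0.943,"az": 0,"grip": 0.85},
    {"dx": -0.042,"dy": 0.062,"dz": 0,"ax": -0.092,"ay": 0.943,"az": 0,"grip": 0.85},
    {"dx": -0.042,"dy": 0.062,"dz": 0,"ax": -0.092,"ay": 0.943,"az": 0,"grip": 0.85},
    {"dx": -0.042,"dy": 0.062,"dz": 0,"ax": -0.092,"ay": 0.943,"az": 0,"grip": 0.85},
    {"dx": -0.042,"dy": 0.062,"dz": 0,"ax": -0.092,"ay": 0.943,"az": 0,"grip": 0.85},
    {"dx": -0.042,"dy": 0.062,"dz": 0,"ax": -0.092,"ay": 0.943,"az": 0,"grip": 0.85},
    {"dx": -0.042,"dy": 0.062,"dz": 0,"ax": -0.092,"ay": 0.943,"az": 0,"grip": 0.85},
  ],
)

```text
time_s: 25.28
tool_pos: [437.1, 186.9, 216.7]
tool_rot: [0.996, 0.049, -0.07, 0.003]
force: [-0.2, -0.4, -0.1]
grip_width: 0.848
grasp_force: 0.0
```

Call:
apply_moves(
  deltas=[
    {"dx": -0.042,"dy": 0.062,"dz": 0,"ax": -0.092,"ay": 0.943,"az": 0,"grip": 0.85},
    {"dx": -0.042,"dy": 0.062,"dz": 0,"ax": -0.092,"ay": 0.943,"az": 0,"grip": 0.85},
    {"dx": -0.042,"dy": 0.062,"dz": 0,"ax": -0.092,"ay": 0.943,"az": 0,"grip": 0.85},
    {"dx": -0.042,"dy": 0.062,"dz": 0,"ax": -0.092,"ay": 0.943,"az": 0,"grip": 0.85},
    {"dx": -0.042,"dy": 0.062,"dz": 0,"ax": -0.092,"ay": 0.943,"az": 0,"grip": 0.85},
    {"dx": -0.042,"dy": 0.062,"dz": 0,"ax": -0.092,"ay": 0.943,"az": 0,"grip": 0.85},
    {"dx": -0.042,"dy": 0.062,"dz": -0.05,"ax": -0.092,"ay": 0.943,"az": 0,"grip": 0.85},
    {"dx": -0.042,"dy": 0.062,"dz": -0.05,"ax": -0.092,"ay": 0.943,"az": 0,"grip": 0.85},
    {"dx": -0.042,"dy": 0.062,"dz": -0.05,"ax": -0.092,"ay": 0.943,"az": 0,"grip": 0.85},
    {"dx": 0,"dy": 0,"dz": 0,"ax": 0,"ay": 0,"az": 0,"grip": 0.85},
    {"dx": 0,"dy": 0,"dz": 0,"ax": 0,"ay": 0,"az": 0,"grip": 0.85},
  ],
)

```text
time_s: 26.2
tool_pos: [361.0, 297.2, 185.7]
tool_rot: [0.903, 0.044, -0.426, 0.022]
force: [-0.5, 0.0, 0.5]
grip_width: 0.851
grasp_force: 0.0
```

Run:
```python
from h import *
np.set_printoptions(precision=4,suppress=True)
st();c=plan([375,299,55],Rt(185.6,0,50));import cans
for n,im,P in(("side",cans.S,(375,300,60)),("side",cans.S,(394,176,60)),("top",cans.T,(394,176,80))):
    u,v=proj(n,P).astype(int)
    for nm,lo,hi in(("green",(65,60,40),(90,255,255)),("blue",(105,80,40),(125,255,255))):
        b=blobs(im,lo,hi,(u-30,v-30,u+30,v+30));print(n,P,nm,[(x[0],plane(n,x[1:3],60).round(0)[:2]) for x in b[:2]])
```

```text
t26.2 tcp [361.  297.2 185.7] grasp [375.3 298.7 197.6] z [-0.768 -0.077 -0.636] y [ 0.098 -0.995  0.002] yaw_y -84.4 q [0.31 0.58 1.36 0.19 2.07 1.8 ] F [-0.5  0.   0.5] w 0.851 gf 0.0
tcp-> [360.7 297.6  43. ] d [  -0.2    0.4 -142.7] w [ 0.2 -0.5 -0. ] n 4 row dxyz [-0.0003  0.0004 -0.1784] axyz [ 0.008 -0.026 -0.001]
white top 105 [558.8 307.8 112. ]
red top 681 [497.8 385.3 112. ]
green top 566 [374.9 317.  112. ] side 83 [370.8 307.2 108. ]
blue
side (375, 300, 60) green [(107, array([368., 303.])), (77, array([338., 335.]))]
side (375, 300, 60) blue []
side (394, 176, 60) green [(30, array([372., 294.]))]
side (394, 176, 60) blue [(116, array([512., 167.])), (106, array([341., 192.]))]
top (394, 176, 80) green []
top (394, 176, 80) blue [(7, array([323., 182.]))]
```

Blue has been knocked to about (350,188); I'll measure it again later. Descending on green.

Call:
apply_moves(
  deltas=[
    {"dx": 0,"dy": 0.002,"dz": -0.14,"ax": 0,"ay": -0.1,"az": 0,"grip": 0.85},
    {"dx": 0,"dy": 0,"dz": -0.17,"ax": 0,"ay": 0,"az": 0,"grip": 0.85},
    {"dx": 0,"dy": 0,"dz": -0.17,"ax": 0,"ay": 0,"az": 0,"grip": 0.85},
    {"dx": 0,"dy": 0,"dz": -0.14,"ax": 0,"ay": 0,"az": 0,"grip": 0.85},
    {"dx": 0,"dy": 0,"dz": -0.08,"ax": 0,"ay": 0,"az": 0,"grip": 0.85},
    {"dx": 0,"dy": 0,"dz": 0,"ax": 0,"ay": 0,"az": 0,"grip": 0.85},
    {"dx": 0,"dy": 0,"dz": 0,"ax": 0,"ay": 0,"az": 0,"grip": 0.7},
    {"dx": 0,"dy": 0,"dz": 0,"ax": 0,"ay": 0,"az": 0,"grip": 0.62},
    {"dx": 0,"dy": 0,"dz": 0,"ax": 0,"ay": 0,"az": 0,"grip": 0.58},
    {"dx": 0,"dy": 0,"dz": 0,"ax": 0,"ay": 0,"az": 0,"grip": 0.5},
    {"dx": 0,"dy": 0,"dz": 0,"ax": 0,"ay": 0,"az": 0,"grip": 0.4},
  ],
  grip_force=40,
)

```text
time_s: 27.22
tool_pos: [363.1, 298.3, 50.8]
tool_rot: [0.907, 0.044, -0.418, 0.02]
force: [-0.3, 1.3, 0.5]
grip_width: 0.51
grasp_force: 0.6
```

Call:
apply_moves(
  deltas=[
    {"dx": 0,"dy": 0,"dz": 0,"ax": 0,"ay": 0,"az": 0,"grip": 0.3},
    {"dx": 0,"dy": 0,"dz": 0,"ax": 0,"ay": 0,"az": 0,"grip": 0.3},
    {"dx": 0,"dy": 0,"dz": 0,"ax": 0,"ay": 0,"az": 0,"grip": 0.3},
    {"dx": 0,"dy": 0,"dz": 0,"ax": 0,"ay": 0,"az": 0,"grip": 0.3},
  ],
)

```text
time_s: 27.55
tool_pos: [363.0, 298.3, 50.7]
tool_rot: [0.907, 0.044, -0.419, 0.02]
force: [2.6, 2.1, 5.8]
grip_width: 0.489
grasp_force: 40.0
```

```bash
python3 lay.py 2 55 40 180
```

```text
t27.6 tcp [363.  298.3  50.7] grasp [377.1 299.7  62.8] z [-0.758 -0.073 -0.649] y [ 0.097 -0.995 -0.   ] yaw_y -84.5 q [0.31 0.76 1.38 0.17 1.85 1.76] F [2.6 2.1 5.8] w 0.489 gf 40.0
tcp-> [618.8 -19.8 185.7] d [ 255.8 -318.1  -45. ] w [  8.7 -89.1   0. ] n 19 row dxyz [ 0.0673 -0.0837 -0.0118] axyz [ 0.091 -0.938  0.   ]
tcp-> [618.8 -19.8  82.7] d [   0.    0. -103.] w [0. 0. 0.] n 3 row dxyz [ 0.      0.     -0.1717] axyz [0. 0. 0.]
```

Call:
apply_moves(
  deltas=[
    {"dx": 0,"dy": 0,"dz": 0.12,"ax": 0,"ay": 0,"az": 0,"grip": 0.3},
    {"dx": 0,"dy": 0,"dz": 0.16,"ax": 0,"ay": 0,"az": 0,"grip": 0.3},
    {"dx": 0,"dy": 0,"dz": 0.16,"ax": 0,"ay": 0,"az": 0,"grip": 0.3},
    {"dx": 0,"dy": 0,"dz": 0.16,"ax": 0,"ay": 0,"az": 0,"grip": 0.3},
    {"dx": 0,"dy": 0,"dz": 0.16,"ax": 0,"ay": 0,"az": 0,"grip": 0.3},
    {"dx": 0,"dy": 0,"dz": 0.14,"ax": 0,"ay": 0,"az": 0,"grip": 0.3},
  ],
  grip_force=50,
)

```text
time_s: 28.05
tool_pos: [362.3, 297.7, 231.0]
tool_rot: [0.907, 0.044, -0.419, 0.021]
force: [0.1, 1.1, -1.8]
grip_width: 0.49
grasp_force: 50.0
```

Call:
apply_moves(
  deltas=[
    {"dx": 0.065,"dy": -0.084,"dz": 0,"ax": 0.091,"ay": -0.938,"az": 0,"grip": 0.3},
    {"dx": 0.065,"dy": -0.084,"dz": 0,"ax": 0.091,"ay": -0.938,"az": 0,"grip": 0.3},
    {"dx": 0.065,"dy": -0.084,"dz": 0,"ax": 0.091,"ay": -0.938,"az": 0,"grip": 0.3},
    {"dx": 0.065,"dy": -0.084,"dz": 0,"ax": 0.091,"ay": -0.938,"az": 0,"grip": 0.3},
    {"dx": 0.065,"dy": -0.084,"dz": 0,"ax": 0.091,"ay": -0.938,"az": 0,"grip": 0.3},
    {"dx": 0.065,"dy": -0.084,"dz": 0,"ax": 0.091,"ay": -0.938,"az": 0,"grip": 0.3},
    {"dx": 0.065,"dy": -0.084,"dz": 0,"ax": 0.091,"ay": -0.938,"az": 0,"grip": 0.3},
    {"dx": 0.065,"dy": -0.084,"dz": 0,"ax": 0.091,"ay": -0.938,"az": 0,"grip": 0.3},
    {"dx": 0.065,"dy": -0.084,"dz": 0,"ax": 0.091,"ay": -0.938,"az": 0,"grip": 0.3},
    {"dx": 0.065,"dy": -0.084,"dz": 0,"ax": 0.091,"ay": -0.938,"az": 0,"grip": 0.3},
  ],
)

```text
time_s: 28.88
tool_pos: [492.6, 128.9, 229.3]
tool_rot: [0.999, 0.048, -0.02, 0.002]
force: [0.1, -0.5, -1.7]
grip_width: 0.49
grasp_force: 50.0
```

Call:
apply_moves(
  deltas=[
    {"dx": 0.065,"dy": -0.084,"dz": 0,"ax": 0.091,"ay": -0.938,"az": 0,"grip": 0.3},
    {"dx": 0.065,"dy": -0.084,"dz": 0,"ax": 0.091,"ay": -0.938,"az": 0,"grip": 0.3},
    {"dx": 0.065,"dy": -0.084,"dz": 0,"ax": 0.091,"ay": -0.938,"az": 0,"grip": 0.3},
    {"dx": 0.065,"dy": -0.084,"dz": 0,"ax": 0.091,"ay": -0.938,"az": 0,"grip": 0.3},
    {"dx": 0.065,"dy": -0.084,"dz": 0,"ax": 0.091,"ay": -0.938,"az": 0,"grip": 0.3},
    {"dx": 0.065,"dy": -0.084,"dz": 0,"ax": 0.091,"ay": -0.938,"az": 0,"grip": 0.3},
    {"dx": 0.065,"dy": -0.084,"dz": 0,"ax": 0.091,"ay": -0.938,"az": 0,"grip": 0.3},
    {"dx": 0.065,"dy": -0.084,"dz": -0.1,"ax": 0.091,"ay": -0.938,"az": 0,"grip": 0.3},
    {"dx": 0.065,"dy": -0.084,"dz": -0.1,"ax": 0.091,"ay": -0.938,"az": 0,"grip": 0.3},
    {"dx": 0,"dy": 0,"dz": 0,"ax": 0,"ay": 0,"az": 0,"grip": 0.3},
    {"dx": 0,"dy": 0,"dz": 0,"ax": 0,"ay": 0,"az": 0,"grip": 0.3},
  ],
)

```text
time_s: 29.8
tool_pos: [606.1, -19.5, 187.5]
tool_rot: [0.941, 0.044, 0.335, -0.018]
force: [0.0, 0.9, -1.9]
grip_width: 0.492
grasp_force: 50.0
```

```bash
python3 lay.py 2 62.8 40 0; python3 -c "import cans"
```

```text
t29.8 tcp [606.1 -19.5 187.5] grasp [594.4 -20.7 202. ] z [ 0.628  0.063 -0.775] y [ 0.095 -0.995 -0.004] yaw_y -84.5 q [-0.4  -0.2   2.15  0.53  0.64  0.73] F [ 0.   0.9 -1.9] w 0.492 gf 50.0
tcp-> [611.  -20.6 100.7] d [  4.9  -1.1 -86.9] w [-0.2 -0.9  0.1] n 3 row dxyz [ 0.0082 -0.0018 -0.1448] axyz [-0.011 -0.057  0.009]
tcp-> [611.  -20.6  82.7] d [  0.   0. -18.] w [0. 0. 0.] n 1 row dxyz [ 0.    0.   -0.09] axyz [0. 0. 0.]
white
red
green
blue top 19 [358.2 189.8 112. ] side 29 [347.6 186.9 108. ]
```

Call:
apply_moves(
  deltas=[
    {"dx": 0.006,"dy": -0.001,"dz": -0.08,"ax": 0,"ay": -0.03,"az": 0,"grip": 0.3},
    {"dx": 0.006,"dy": -0.001,"dz": -0.08,"ax": 0,"ay": -0.03,"az": 0,"grip": 0.3},
    {"dx": 0.006,"dy": -0.001,"dz": -0.08,"ax": 0,"ay": -0.03,"az": 0,"grip": 0.3},
    {"dx": 0.004,"dy": -0.001,"dz": -0.08,"ax": 0,"ay": -0.03,"az": 0,"grip": 0.3},
    {"dx": 0.003,"dy": -0.001,"dz": -0.07,"ax": 0,"ay": -0.03,"az": 0,"grip": 0.3},
    {"dx": 0,"dy": 0,"dz": -0.04,"ax": 0,"ay": 0,"az": 0,"grip": 0.3},
    {"dx": 0,"dy": 0,"dz": -0.02,"ax": 0,"ay": 0,"az": 0,"grip": 0.3},
    {"dx": 0,"dy": 0,"dz": -0.02,"ax": 0,"ay": 0,"az": 0,"grip": 0.3},
    {"dx": 0,"dy": 0,"dz": 0,"ax": 0,"ay": 0,"az": 0,"grip": 0.3},
    {"dx": 0,"dy": 0,"dz": 0,"ax": 0,"ay": 0,"az": 0,"grip": 0.3},
  ],
)

```text
time_s: 30.73
tool_pos: [614.4, -20.5, 98.4]
tool_rot: [0.937, 0.046, 0.345, -0.016]
force: [0.8, 0.1, -1.4]
grip_width: 0.487
grasp_force: 50.0
```

```bash
python3 lay.py 2 62.8 40 0
```

```text
t30.7 tcp [614.4 -20.5  98.4] grasp [602.3 -21.6 112.6] z [ 0.645  0.062 -0.761] y [ 0.098 -0.995  0.001] yaw_y -84.4 q [-0.4  -0.01  2.2   0.82  0.44  0.41] F [ 0.8  0.1 -1.4] w 0.487 gf 50.0
tcp-> [611.  -20.6 100.7] d [-3.4 -0.1  2.3] w [ 0.   0.4 -0. ] n 1 row dxyz [-0.0169 -0.0004  0.0114] axyz [ 0.007  0.083 -0.002]
tcp-> [611.  -20.6  82.7] d [  0.   0. -18.] w [0. 0. 0.] n 1 row dxyz [ 0.    0.   -0.09] axyz [0. 0. 0.]
```

Lowering the remaining ~13 mm in small steps.

Call:
apply_moves(
  deltas=[
    {"dx": -0.007,"dy": 0,"dz": -0.02,"ax": 0,"ay": 0.04,"az": 0,"grip": 0.3},
    {"dx": -0.007,"dy": 0,"dz": -0.02,"ax": 0,"ay": 0.04,"az": 0,"grip": 0.3},
    {"dx": 0,"dy": 0,"dz": -0.015,"ax": 0,"ay": 0,"az": 0,"grip": 0.3},
    {"dx": 0,"dy": 0,"dz": 0,"ax": 0,"ay": 0,"az": 0,"grip": 0.3},
  ],
)

```text
time_s: 31.07
tool_pos: [613.0, -21.5, 89.6]
tool_rot: [0.938, 0.046, 0.344, -0.016]
force: [-11.5, 0.0, 16.7]
grip_width: 0.49
grasp_force: 50.0
```

```bash
python3 lay.py 2 62.8 40 0
```

```text
t31.1 tcp [613.  -21.5  89.6] grasp [601.  -22.6 103.9] z [ 0.643  0.061 -0.763] y [ 0.097 -0.995  0.002] yaw_y -84.4 q [-0.4   0.01  2.21  0.84  0.42  0.38] F [-11.5   0.   16.7] w 0.490 gf 50.0
tcp-> [611.  -20.6 100.7] d [-1.9  0.9 11. ] w [0.1 0.3 0. ] n 1 row dxyz [-0.0097  0.0046  0.0552] axyz [0.018 0.051 0.009]
tcp-> [611.  -20.6  82.7] d [  0.   0. -18.] w [0. 0. 0.] n 1 row dxyz [ 0.    0.   -0.09] axyz [0. 0. 0.]
```

Call:
apply_moves(
  deltas=[
    {"dx": 0,"dy": 0.003,"dz": 0.012,"ax": 0,"ay": 0,"az": 0,"grip": 0.3},
    {"dx": 0,"dy": 0,"dz": 0,"ax": 0,"ay": 0,"az": 0,"grip": 0.3},
    {"dx": 0,"dy": 0,"dz": 0,"ax": 0,"ay": 0,"az": 0,"grip": 0.5},
    {"dx": 0,"dy": 0,"dz": 0,"ax": 0,"ay": 0,"az": 0,"grip": 0.53},
    {"dx": 0,"dy": 0,"dz": 0,"ax": 0,"ay": 0,"az": 0,"grip": 0.58},
    {"dx": 0,"dy": 0,"dz": 0,"ax": 0,"ay": 0,"az": 0,"grip": 0.64},
    {"dx": 0,"dy": 0,"dz": 0,"ax": 0,"ay": 0,"az": 0,"grip": 0.64},
    {"dx": -0.03,"dy": -0.003,"dz": 0.04,"ax": 0,"ay": 0,"az": 0,"grip": 0.64},
    {"dx": -0.065,"dy": -0.006,"dz": 0.077,"ax": 0,"ay": 0,"az": 0,"grip": 0.64},
    {"dx": -0.1,"dy": -0.01,"dz": 0.12,"ax": 0,"ay": 0,"az": 0,"grip": 0.64},
    {"dx": -0.1,"dy": -0.01,"dz": 0.12,"ax": 0,"ay": 0,"az": 0,"grip": 0.64},
    {"dx": -0.1,"dy": -0.01,"dz": 0.12,"ax": 0,"ay": 0,"az": 0,"grip": 0.8},
  ],
)

```text
time_s: 32.07
tool_pos: [530.3, -27.3, 183.8]
tool_rot: [0.939, 0.046, 0.34, -0.017]
force: [-0.0, -0.1, 1.5]
grip_width: 0.692
grasp_force: 0.0
```

```bash
python3 lying.py; python3 -c "
from h import *
st();import cans
S,T=cans.S,cans.T
for n,im,z in(('top',T,112),('side',S,108)):
    u,v=proj(n,(352,188,z)).astype(int)
    print(n,[(x[0],plane(n,x[1:3],z).round(1)) for x in blobs(im,(0,0,190),(180,60,255),(u-18,v-18,u+18,v+18))[:3]],[(x[0],plane(n,x[1:3],60).round(1)) for x in blobs(im,(105,90,40),(125,255,255),(u-18,v-18,u+18,v+28))[:3]])
a=cv2.resize(S[170:330,180:340,::-1],None,fx=2.4,fy=2.4,interpolation=cv2.INTER_CUBIC);b=cv2.resize(T[120:280,190:350,::-1],None,fx=2.4,fy=2.4,interpolation=cv2.INTER_CUBIC)
cv2.imwrite('pics/g3.png',np.hstack([a,b]))
"
```

```text
1 px (np.int64(322), np.int64(159)) area 471 cen [584.1 -97.4] dir -0.014 x-ends [array([641., -99.]), array([529., -97.])]
2 px (np.int64(294), np.int64(162)) area 396 cen [596.  -23.1] dir 0.018 x-ends [array([645., -24.]), array([543., -23.])]
3 px (np.int64(266), np.int64(165)) area 498 cen [589.2  71.6] dir 0.006 x-ends [array([636.,  72.]), array([534.,  72.])]
4 px (np.int64(238), np.int64(168)) area 551 cen [577.4 160.2] dir -0.151 x-ends [array([627., 161.]), array([525., 161.])]
t32.2 tcp [532.8 -29.2 190. ] grasp [520.7 -30.3 204.2] z [ 0.646  0.058 -0.761] y [ 0.096 -0.995  0.006] yaw_y -84.5 q [-0.52 -0.46  2.35  0.59  0.73  0.61] F [ 0.4 -0.1  0.7] w 0.780 gf 0.0
white
red
green
blue top 20 [358.2 190.4 112. ] side 29 [347.6 186.9 108. ]
top [(96, array([346.6, 191.7, 112. ]))] []
side [(55, array([343.9, 195. , 108. ]))] [(100, array([340.6, 192.7,  60. ])), (28, array([314.3, 222.5,  60. ]))]
```

View pics/g3.png

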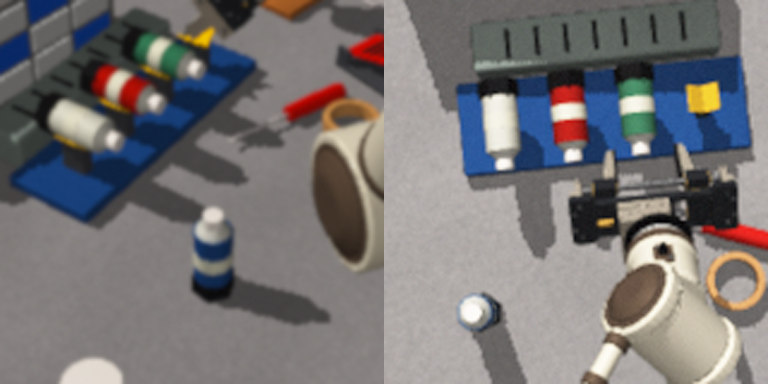

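White, red and green lie in cradles 4, 3 and 2. Blue stands at about (346,192). I'll fetch it for cradle 1.

Run:
```python
from h import *
np.set_printoptions(precision=4,suppress=True)
c=plan([346,192.5,195],Rt(185.6,0,50),n=19)
```

```text
tcp-> [331.7 191.1 183. ] d [-200.2  219.2   -1.6] w [-8.7 89.6 -0. ] n 19 row dxyz [-0.0527  0.0577 -0.0004] axyz [-0.091  0.943 -0.   ]
```

Call:
apply_moves(
  deltas=[
    {"dx": -0.053,"dy": 0.058,"dz": 0.07,"ax": -0.091,"ay": 0.943,"az": 0,"grip": 0.85},
    {"dx": -0.053,"dy": 0.058,"dz": 0.07,"ax": -0.091,"ay": 0.943,"az": 0,"grip": 0.85},
    {"dx": -0.053,"dy": 0.058,"dz": 0.06,"ax": -0.091,"ay": 0.943,"az": 0,"grip": 0.85},
    {"dx": -0.053,"dy": 0.058,"dz": 0,"ax": -0.091,"ay": 0.943,"az": 0,"grip": 0.85},
    {"dx": -0.053,"dy": 0.058,"dz": 0,"ax": -0.091,"ay": 0.943,"az": 0,"grip": 0.85},
    {"dx": -0.053,"dy": 0.058,"dz": 0,"ax": -0.091,"ay": 0.943,"az": 0,"grip": 0.85},
    {"dx": -0.053,"dy": 0.058,"dz": 0,"ax": -0.091,"ay": 0.943,"az": 0,"grip": 0.85},
    {"dx": -0.053,"dy": 0.058,"dz": 0,"ax": -0.091,"ay": 0.943,"az": 0,"grip": 0.85},
    {"dx": -0.053,"dy": 0.058,"dz": 0,"ax": -0.091,"ay": 0.943,"az": 0,"grip": 0.85},
    {"dx": -0.053,"dy": 0.058,"dz": 0,"ax": -0.091,"ay": 0.943,"az": 0,"grip": 0.85},
  ],
)

```text
time_s: 33.1
tool_pos: [425.1, 89.5, 221.4]
tool_rot: [0.996, 0.049, -0.069, 0.003]
force: [0.2, 0.5, 0.5]
grip_width: 0.85
grasp_force: 0.0
```

Call:
apply_moves(
  deltas=[
    {"dx": -0.053,"dy": 0.058,"dz": 0,"ax": -0.091,"ay": 0.943,"az": 0,"grip": 0.85},
    {"dx": -0.053,"dy": 0.058,"dz": 0,"ax": -0.091,"ay": 0.943,"az": 0,"grip": 0.85},
    {"dx": -0.053,"dy": 0.058,"dz": 0,"ax": -0.091,"ay": 0.943,"az": 0,"grip": 0.85},
    {"dx": -0.053,"dy": 0.058,"dz": 0,"ax": -0.091,"ay": 0.943,"az": 0,"grip": 0.85},
    {"dx": -0.053,"dy": 0.058,"dz": 0,"ax": -0.091,"ay": 0.943,"az": 0,"grip": 0.85},
    {"dx": -0.053,"dy": 0.058,"dz": 0,"ax": -0.091,"ay": 0.943,"az": 0,"grip": 0.85},
    {"dx": -0.053,"dy": 0.058,"dz": -0.05,"ax": -0.091,"ay": 0.943,"az": 0,"grip": 0.85},
    {"dx": -0.053,"dy": 0.058,"dz": -0.05,"ax": -0.091,"ay": 0.943,"az": 0,"grip": 0.85},
    {"dx": -0.053,"dy": 0.058,"dz": -0.05,"ax": -0.091,"ay": 0.943,"az": 0,"grip": 0.85},
    {"dx": 0,"dy": 0,"dz": 0,"ax": 0,"ay": 0,"az": 0,"grip": 0.85},
    {"dx": 0,"dy": 0,"dz": 0,"ax": 0,"ay": 0,"az": 0,"grip": 0.85},
  ],
)

```text
time_s: 34.02
tool_pos: [329.2, 192.7, 191.0]
tool_rot: [0.904, 0.044, -0.426, 0.02]
force: [0.0, -0.1, 0.7]
grip_width: 0.85
grasp_force: 0.0
```

Run:
```python
from h import *
np.set_printoptions(precision=4,suppress=True)
st();c=plan([345.5,192.5,52],Rt(185.6,0,50))
S=read_camera("side");u,v=proj("side",(346,192,60)).astype(int)
print([(x[0],plane("side",x[1:3],60).round(1)) for x in blobs(S,(105,90,40),(125,255,255),(u-22,v-22,u+22,v+22))[:3]])
```

```text
t34.0 tcp [329.2 192.7 191. ] grasp [343.6 194.1 203. ] z [-0.767 -0.075 -0.637] y [ 0.098 -0.995 -0.001] yaw_y -84.4 q [0.16 0.4  1.59 0.06 2.03 1.64] F [ 0.  -0.1  0.7] w 0.850 gf 0.0
tcp-> [331.2 191.1  40. ] d [   2.    -1.6 -151.1] w [-0.  -0.4 -0. ] n 5 row dxyz [ 0.002  -0.0016 -0.1511] axyz [-0.    -0.017 -0.   ]
[(100, array([340.6, 192.7,  60. ])), (79, array([310.8, 228.4,  60. ]))]
```

Call:
apply_moves(
  deltas=[
    {"dx": 0.005,"dy": -0.004,"dz": -0.14,"ax": 0,"ay": -0.08,"az": 0,"grip": 0.85},
    {"dx": 0.005,"dy": -0.004,"dz": -0.17,"ax": 0,"ay": 0,"az": 0,"grip": 0.85},
    {"dx": 0,"dy": 0,"dz": -0.17,"ax": 0,"ay": 0,"az": 0,"grip": 0.85},
    {"dx": 0,"dy": 0,"dz": -0.16,"ax": 0,"ay": 0,"az": 0,"grip": 0.85},
    {"dx": 0,"dy": 0,"dz": -0.11,"ax": 0,"ay": 0,"az": 0,"grip": 0.85},
    {"dx": 0,"dy": 0,"dz": 0,"ax": 0,"ay": 0,"az": 0,"grip": 0.85},
    {"dx": 0,"dy": 0,"dz": 0,"ax": 0,"ay": 0,"az": 0,"grip": 0.7},
    {"dx": 0,"dy": 0,"dz": 0,"ax": 0,"ay": 0,"az": 0,"grip": 0.62},
    {"dx": 0,"dy": 0,"dz": 0,"ax": 0,"ay": 0,"az": 0,"grip": 0.58},
    {"dx": 0,"dy": 0,"dz": 0,"ax": 0,"ay": 0,"az": 0,"grip": 0.5},
    {"dx": 0,"dy": 0,"dz": 0,"ax": 0,"ay": 0,"az": 0,"grip": 0.4},
  ],
  grip_force=40,
)

```text
time_s: 34.98
tool_pos: [333.3, 191.0, 45.0]
tool_rot: [0.907, 0.044, -0.418, 0.02]
force: [-0.2, -0.6, 1.6]
grip_width: 0.51
grasp_force: 0.7
```

Call:
apply_moves(
  deltas=[
    {"dx": 0,"dy": 0,"dz": 0,"ax": 0,"ay": 0,"az": 0,"grip": 0.3},
    {"dx": 0,"dy": 0,"dz": 0,"ax": 0,"ay": 0,"az": 0,"grip": 0.3},
    {"dx": 0,"dy": 0,"dz": 0,"ax": 0,"ay": 0,"az": 0,"grip": 0.3},
    {"dx": 0,"dy": 0,"dz": 0,"ax": 0,"ay": 0,"az": 0,"grip": 0.3},
  ],
)

```text
time_s: 35.32
tool_pos: [333.2, 190.9, 44.9]
tool_rot: [0.907, 0.044, -0.419, 0.02]
force: [2.1, -0.8, 7.4]
grip_width: 0.495
grasp_force: 40.0
```

```bash
python3 lay.py 1 57 40 180
```

```text
t35.3 tcp [333.2 190.9  44.9] grasp [347.4 192.3  57. ] z [-0.758 -0.073 -0.648] y [ 0.096 -0.995 -0.   ] yaw_y -84.5 q [0.16 0.62 1.61 0.05 1.77 1.62] F [ 2.1 -0.8  7.4] w 0.495 gf 40.0
tcp-> [ 625.  -109.2  185.7] d [ 291.8 -300.1  -39.2] w [  8.7 -89.2   0.1] n 19 row dxyz [ 0.0768 -0.079  -0.0103] axyz [ 0.091 -0.939  0.001]
tcp-> [ 625.  -109.2   82.7] d [   0.    0. -103.] w [0. 0. 0.] n 3 row dxyz [ 0.      0.     -0.1717] axyz [0. 0. 0.]
```

Call:
apply_moves(
  deltas=[
    {"dx": 0,"dy": 0,"dz": 0.12,"ax": 0,"ay": 0,"az": 0,"grip": 0.3},
    {"dx": 0,"dy": 0,"dz": 0.16,"ax": 0,"ay": 0,"az": 0,"grip": 0.3},
    {"dx": 0,"dy": 0,"dz": 0.16,"ax": 0,"ay": 0,"az": 0,"grip": 0.3},
    {"dx": 0,"dy": 0,"dz": 0.16,"ax": 0,"ay": 0,"az": 0,"grip": 0.3},
    {"dx": 0,"dy": 0,"dz": 0.16,"ax": 0,"ay": 0,"az": 0,"grip": 0.3},
    {"dx": 0,"dy": 0,"dz": 0.14,"ax": 0,"ay": 0,"az": 0,"grip": 0.3},
  ],
  grip_force=50,
)

```text
time_s: 35.82
tool_pos: [332.3, 191.1, 225.4]
tool_rot: [0.907, 0.044, -0.419, 0.02]
force: [0.1, 0.0, -2.0]
grip_width: 0.487
grasp_force: 50.0
```

Call:
apply_moves(
  deltas=[
    {"dx": 0.077,"dy": -0.079,"dz": 0,"ax": 0.091,"ay": -0.939,"az": 0,"grip": 0.3},
    {"dx": 0.077,"dy": -0.079,"dz": 0,"ax": 0.091,"ay": -0.939,"az": 0,"grip": 0.3},
    {"dx": 0.077,"dy": -0.079,"dz": 0,"ax": 0.091,"ay": -0.939,"az": 0,"grip": 0.3},
    {"dx": 0.077,"dy": -0.079,"dz": 0,"ax": 0.091,"ay": -0.939,"az": 0,"grip": 0.3},
    {"dx": 0.077,"dy": -0.079,"dz": 0,"ax": 0.091,"ay": -0.939,"az": 0,"grip": 0.3},
    {"dx": 0.077,"dy": -0.079,"dz": 0,"ax": 0.091,"ay": -0.939,"az": 0,"grip": 0.3},
    {"dx": 0.077,"dy": -0.079,"dz": 0,"ax": 0.091,"ay": -0.939,"az": 0,"grip": 0.3},
    {"dx": 0.077,"dy": -0.079,"dz": 0,"ax": 0.091,"ay": -0.939,"az": 0,"grip": 0.3},
    {"dx": 0.077,"dy": -0.079,"dz": 0,"ax": 0.091,"ay": -0.939,"az": 0,"grip": 0.3},
    {"dx": 0.077,"dy": -0.079,"dz": 0,"ax": 0.091,"ay": -0.939,"az": 0,"grip": 0.3},
  ],
)

```text
time_s: 36.65
tool_pos: [486.8, 32.4, 223.7]
tool_rot: [0.999, 0.048, -0.02, 0.001]
force: [0.1, 0.7, -2.9]
grip_width: 0.488
grasp_force: 50.0
```

Call:
apply_moves(
  deltas=[
    {"dx": 0.077,"dy": -0.079,"dz": 0,"ax": 0.091,"ay": -0.939,"az": 0,"grip": 0.3},
    {"dx": 0.077,"dy": -0.079,"dz": 0,"ax": 0.091,"ay": -0.939,"az": 0,"grip": 0.3},
    {"dx": 0.077,"dy": -0.079,"dz": 0,"ax": 0.091,"ay": -0.939,"az": 0,"grip": 0.3},
    {"dx": 0.077,"dy": -0.079,"dz": 0,"ax": 0.091,"ay": -0.939,"az": 0,"grip": 0.3},
    {"dx": 0.077,"dy": -0.079,"dz": 0,"ax": 0.091,"ay": -0.939,"az": 0,"grip": 0.3},
    {"dx": 0.077,"dy": -0.079,"dz": 0,"ax": 0.091,"ay": -0.939,"az": 0,"grip": 0.3},
    {"dx": 0.077,"dy": -0.079,"dz": 0,"ax": 0.091,"ay": -0.939,"az": 0,"grip": 0.3},
    {"dx": 0.077,"dy": -0.079,"dz": -0.1,"ax": 0.091,"ay": -0.939,"az": 0,"grip": 0.3},
    {"dx": 0.077,"dy": -0.079,"dz": -0.08,"ax": 0.091,"ay": -0.939,"az": 0,"grip": 0.3},
    {"dx": 0,"dy": 0,"dz": 0,"ax": 0,"ay": 0,"az": 0,"grip": 0.3},
    {"dx": 0,"dy": 0,"dz": 0,"ax": 0,"ay": 0,"az": 0,"grip": 0.3},
  ],
)

```text
time_s: 37.57
tool_pos: [622.8, -108.8, 184.5]
tool_rot: [0.94, 0.044, 0.338, -0.019]
force: [0.6, -0.4, -0.7]
grip_width: 0.498
grasp_force: 50.0
```

```bash
python3 lay.py 1 57 40 0
```

```text
t37.6 tcp [ 622.8 -108.8  184.5] grasp [ 610.9 -110.   198.9] z [ 0.634  0.065 -0.771] y [ 0.095 -0.995 -0.005] yaw_y -84.5 q [-0.58 -0.09  2.07  0.66  0.71  0.49] F [ 0.6 -0.4 -0.7] w 0.498 gf 50.0
tcp-> [ 625.  -109.2  100.7] d [  2.2  -0.4 -83.8] w [-0.3 -0.4  0.1] n 3 row dxyz [ 0.0037 -0.0007 -0.1396] axyz [-0.017 -0.029  0.009]
tcp-> [ 625.  -109.2   82.7] d [  0.   0. -18.] w [0. 0. 0.] n 1 row dxyz [ 0.    0.   -0.09] axyz [0. 0. 0.]
```

Call:
apply_moves(
  deltas=[
    {"dx": 0.004,"dy": 0,"dz": -0.08,"ax": 0,"ay": -0.03,"az": 0,"grip": 0.3},
    {"dx": 0.004,"dy": 0,"dz": -0.08,"ax": 0,"ay": -0.03,"az": 0,"grip": 0.3},
    {"dx": 0.003,"dy": 0,"dz": -0.08,"ax": 0,"ay": -0.02,"az": 0,"grip": 0.3},
    {"dx": 0,"dy": 0,"dz": -0.08,"ax": 0,"ay": 0,"az": 0,"grip": 0.3},
    {"dx": 0,"dy": 0,"dz": -0.07,"ax": 0,"ay": 0,"az": 0,"grip": 0.3},
    {"dx": 0,"dy": 0,"dz": -0.04,"ax": 0,"ay": 0,"az": 0,"grip": 0.3},
    {"dx": 0,"dy": 0,"dz": 0,"ax": 0,"ay": 0,"az": 0,"grip": 0.3},
    {"dx": 0,"dy": 0,"dz": 0,"ax": 0,"ay": 0,"az": 0,"grip": 0.3},
  ],
)

```text
time_s: 38.23
tool_pos: [627.8, -108.5, 103.0]
tool_rot: [0.937, 0.046, 0.345, -0.017]
force: [0.0, 0.5, -1.7]
grip_width: 0.487
grasp_force: 50.0
```

```bash
python3 lay.py 1 57 40 0
```

```text
t38.2 tcp [ 627.8 -108.5  103. ] grasp [ 615.7 -109.7  117.2] z [ 0.645  0.063 -0.762] y [ 0.098 -0.995  0.   ] yaw_y -84.4 q [-0.57  0.06  2.12  0.87  0.55  0.23] F [ 0.   0.5 -1.7] w 0.487 gf 50.0
tcp-> [ 625.  -109.2  100.7] d [-2.7 -0.7 -2.3] w [-0.   0.4 -0. ] n 1 row dxyz [-0.0137 -0.0037 -0.0116] axyz [-0.004  0.072 -0.008]
tcp-> [ 625.  -109.2   82.7] d [  0.   0. -18.] w [0. 0. 0.] n 1 row dxyz [ 0.    0.   -0.09] axyz [0. 0. 0.]
```

Call:
apply_moves(
  deltas=[
    {"dx": -0.007,"dy": -0.002,"dz": -0.03,"ax": 0,"ay": 0.03,"az": 0,"grip": 0.3},
    {"dx": -0.007,"dy": -0.002,"dz": -0.025,"ax": 0,"ay": 0.03,"az": 0,"grip": 0.3},
    {"dx": 0,"dy": 0,"dz": -0.01,"ax": 0,"ay": 0,"az": 0,"grip": 0.3},
    {"dx": 0,"dy": 0,"dz": 0,"ax": 0,"ay": 0,"az": 0,"grip": 0.3},
  ],
)

```text
time_s: 38.57
tool_pos: [624.5, -110.3, 89.1]
tool_rot: [0.938, 0.045, 0.342, -0.017]
force: [0.5, -0.1, -1.8]
grip_width: 0.496
grasp_force: 50.0
```

Call:
apply_moves(
  deltas=[
    {"dx": 0,"dy": 0,"dz": -0.01,"ax": 0,"ay": 0,"az": 0,"grip": 0.3},
    {"dx": 0,"dy": 0,"dz": 0,"ax": 0,"ay": 0,"az": 0,"grip": 0.3},
    {"dx": 0,"dy": 0,"dz": 0,"ax": 0,"ay": 0,"az": 0,"grip": 0.3},
  ],
)

```text
time_s: 38.82
tool_pos: [625.2, -110.7, 88.4]
tool_rot: [0.938, 0.045, 0.343, -0.016]
force: [-3.8, -0.8, 4.2]
grip_width: 0.489
grasp_force: 50.0
```

```bash
python3 lay.py 1 57 40 0
```

```text
t38.8 tcp [ 625.2 -110.7   88.4] grasp [ 613.2 -111.9  102.7] z [ 0.642  0.061 -0.764] y [ 0.096 -0.995  0.001] yaw_y -84.5 q [-0.58  0.09  2.12  0.91  0.54  0.19] F [-3.8 -0.8  4.2] w 0.489 gf 50.0
tcp-> [ 625.  -109.2  100.7] d [-0.2  1.5 12.3] w [0.  0.2 0.1] n 1 row dxyz [-0.0011  0.0075  0.0613] axyz [0.007 0.034 0.014]
tcp-> [ 625.  -109.2   82.7] d [  0.   0. -18.] w [0. 0. 0.] n 1 row dxyz [ 0.    0.   -0.09] axyz [0. 0. 0.]
```

Contact. Releasing and backing out.

Call:
apply_moves(
  deltas=[
    {"dx": 0,"dy": 0.003,"dz": 0.003,"ax": 0,"ay": 0,"az": 0,"grip": 0.3},
    {"dx": 0,"dy": 0,"dz": 0,"ax": 0,"ay": 0,"az": 0,"grip": 0.3},
    {"dx": 0,"dy": 0,"dz": 0,"ax": 0,"ay": 0,"az": 0,"grip": 0.5},
    {"dx": 0,"dy": 0,"dz": 0,"ax": 0,"ay": 0,"az": 0,"grip": 0.53},
    {"dx": 0,"dy": 0,"dz": 0,"ax": 0,"ay": 0,"az": 0,"grip": 0.58},
    {"dx": 0,"dy": 0,"dz": 0,"ax": 0,"ay": 0,"az": 0,"grip": 0.64},
    {"dx": 0,"dy": 0,"dz": 0,"ax": 0,"ay": 0,"az": 0,"grip": 0.64},
    {"dx": -0.03,"dy": -0.003,"dz": 0.04,"ax": 0,"ay": 0,"az": 0,"grip": 0.64},
    {"dx": -0.065,"dy": -0.006,"dz": 0.077,"ax": 0,"ay": 0,"az": 0,"grip": 0.64},
    {"dx": -0.1,"dy": -0.01,"dz": 0.12,"ax": 0,"ay": 0,"az": 0,"grip": 0.64},
    {"dx": -0.1,"dy": -0.01,"dz": 0.12,"ax": 0,"ay": 0,"az": 0,"grip": 0.64},
    {"dx": -0.1,"dy": -0.01,"dz": 0.12,"ax": 0,"ay": 0,"az": 0,"grip": 0.64},
  ],
)

```text
time_s: 39.82
tool_pos: [544.0, -116.4, 182.9]
tool_rot: [0.939, 0.046, 0.341, -0.017]
force: [-0.0, -0.7, 0.0]
grip_width: 0.642
grasp_force: 0.0
```

Call:
apply_moves(
  deltas=[
    {"dx": -0.07,"dy": -0.05,"dz": 0.12,"ax": 0,"ay": 0,"az": 0,"grip": 0.4},
    {"dx": -0.07,"dy": -0.05,"dz": 0.12,"ax": 0,"ay": 0,"az": 0,"grip": 0.2},
    {"dx": 0,"dy": 0,"dz": 0,"ax": 0,"ay": 0,"az": 0,"grip": 0},
    {"dx": 0,"dy": 0,"dz": 0,"ax": 0,"ay": 0,"az": 0,"grip": 0},
    {"dx": 0,"dy": 0,"dz": 0,"ax": 0,"ay": 0,"az": 0,"grip": 0},
    {"dx": 0,"dy": 0,"dz": 0,"ax": 0,"ay": 0,"az": 0,"grip": 0},
  ],
)

```text
time_s: 40.32
tool_pos: [516.9, -136.0, 228.9]
tool_rot: [0.939, 0.045, 0.341, -0.018]
force: [-0.4, 0.2, -0.2]
grip_width: 0.222
grasp_force: 0.0
```

```bash
python3 lying.py; python3 -c "
from h import *
np.set_printoptions(precision=4,suppress=True)
s,R=st();T=read_camera('top');S=read_camera('side')
a=cv2.resize(S[90:250,200:360,::-1],None,fx=2.4,fy=2.4,interpolation=cv2.INTER_CUBIC);b=cv2.resize(T[110:270,280:440,::-1],None,fx=2.4,fy=2.4,interpolation=cv2.INTER_CUBIC)
cv2.imwrite('pics/b3.png',np.hstack([a,b]))
for b in blobs(T,(0,150,90),(6,255,255),(360,195,400,255))[:1]:
    r=cv2.minAreaRect(b[3].astype(np.float32));print('ped',b[:1],plane('top',b[1:3],54),[plane('top',p,54).round() for p in cv2.boxPoints(r)])
print('ped side',[(x[0],plane('side',x[1:3],54).round(1)) for x in blobs(S,(0,150,90),(6,255,255),(300,185,360,235))[:3]])
h=Ro.from_euler('z',-7.6,degrees=True).as_matrix()
Rd=np.c_[[0.0,1,0],[1,0,0],[0,0,-1]]
for yy in (-84.5,-30):
    a=np.radians(yy);y=np.array([np.cos(a),np.sin(a),0]);z=np.array([0,0,-1.]);plan([415,-292,150],np.c_[np.cross(y,z),y,z])
"
```

```text
1 px (np.int64(322), np.int64(159)) area 339 cen [593.  -99.7] dir -0.118 x-ends [array([ 650., -101.]), array([ 548., -100.])]
2 px (np.int64(294), np.int64(162)) area 389 cen [596.3 -22.9] dir 0.037 x-ends [array([645., -24.]), array([543., -23.])]
3 px (np.int64(266), np.int64(165)) area 462 cen [588.8  72.4] dir 0.113 x-ends [array([636.,  73.]), array([534.,  73.])]
4 px (np.int64(238), np.int64(168)) area 516 cen [578.4 160.2] dir -0.016 x-ends [array([627., 161.]), array([525., 161.])]
t40.4 tcp [ 517.1 -136.1  229.1] grasp [ 505.1 -137.3  243.4] z [ 0.638  0.065 -0.767] y [ 0.098 -0.995 -0.003] yaw_y -84.4 q [-0.82 -0.44  2.25  0.66  0.98  0.37] F [-0.5 -0.  -1.2] w 0.138 gf 0.0
ped (529,) [ 409.4489 -295.1659   54.    ] [array([ 365., -252.,   54.]), array([ 470., -266.,   54.]), array([ 462., -333.,   54.]), array([ 357., -318.,   54.])]
ped side [(51, array([427.8, -85.9,  54. ]))]
tcp-> [ 415.  -292.   131.3] d [-102.2 -155.6  -98.4] w [-4.  39.8 -0.1] n 9 row dxyz [-0.0568 -0.0864 -0.0546] axyz [-0.089  0.884 -0.001]
tcp-> [ 415.  -292.   131.3] d [-102.2 -155.6  -98.4] w [-22.6  34.8  52.2] n 11 row dxyz [-0.0465 -0.0707 -0.0447] axyz [-0.41   0.632  0.948]
```

View pics/b3.png

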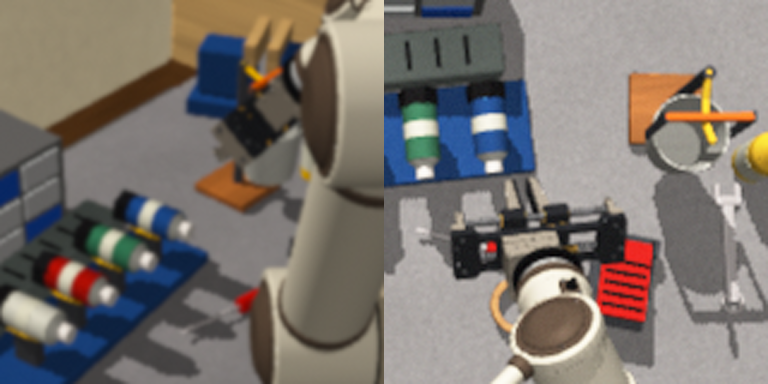

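Blue is in cradle 1 (its cap end measures 548 against the expected ~552), so all four cans are laid, and the kettle still hangs. Now the pedal: tool down, fingers shut, above (415,−292).

Call:
apply_moves(
  deltas=[
    {"dx": -0.057,"dy": -0.087,"dz": -0.04,"ax": -0.089,"ay": 0.884,"az": 0,"grip": 0},
    {"dx": -0.057,"dy": -0.087,"dz": -0.05,"ax": -0.089,"ay": 0.884,"az": 0,"grip": 0},
    {"dx": -0.057,"dy": -0.087,"dz": -0.05,"ax": -0.089,"ay": 0.884,"az": 0,"grip": 0},
    {"dx": -0.057,"dy": -0.087,"dz": -0.05,"ax": -0.089,"ay": 0.884,"az": 0,"grip": 0},
    {"dx": -0.057,"dy": -0.087,"dz": -0.05,"ax": -0.089,"ay": 0.884,"az": 0,"grip": 0},
    {"dx": -0.057,"dy": -0.087,"dz": -0.05,"ax": -0.089,"ay": 0.884,"az": 0,"grip": 0},
    {"dx": -0.057,"dy": -0.087,"dz": -0.05,"ax": -0.089,"ay": 0.884,"az": 0,"grip": 0},
    {"dx": -0.057,"dy": -0.087,"dz": -0.05,"ax": -0.089,"ay": 0.884,"az": 0,"grip": 0},
    {"dx": -0.057,"dy": -0.087,"dz": -0.05,"ax": -0.089,"ay": 0.884,"az": 0,"grip": 0},
    {"dx": 0,"dy": 0,"dz": 0,"ax": 0,"ay": 0,"az": 0,"grip": 0},
    {"dx": 0,"dy": 0,"dz": 0,"ax": 0,"ay": 0,"az": 0,"grip": 0},
  ],
)

```text
time_s: 41.43
tool_pos: [415.0, -293.1, 141.7]
tool_rot: [0.999, 0.049, 0.001, -0.0]
force: [-0.4, 0.5, -0.3]
grip_width: 0.003
grasp_force: 0.0
```

```bash
python3 -c "
from h import *
np.set_printoptions(precision=4,suppress=True)
st()
a=np.radians(-84.5);y=np.array([np.cos(a),np.sin(a),0]);z=np.array([0,0,-1.]);plan([415,-292,62+18.7],np.c_[np.cross(y,z),y,z],n=2)
"; python3 lying.py
```

```text
t41.4 tcp [ 415.  -293.1  141.7] grasp [ 415.  -293.1  160.4] z [ 0.001  0.001 -1.   ] y [ 0.098 -0.995 -0.001] yaw_y -84.4 q [-0.85  0.05  1.86  0.    1.23  0.62] F [-0.4  0.5 -0.3] w 0.003 gf 0.0
tcp-> [ 415. -292.   62.] d [ -0.    1.1 -79.7] w [-0.1  0.1 -0.1] n 2 row dxyz [-0.0001  0.0027 -0.1993] axyz [-0.005  0.007 -0.01 ]
1 px (np.int64(322), np.int64(159)) area 116 cen [ 617.4 -109. ] dir -6.527 x-ends [array([ 631., -110.]), array([ 602., -110.])]
2 px (np.int64(294), np.int64(162)) area 353 cen [596.2 -21. ] dir 0.084 x-ends [array([645., -22.]), array([543., -21.])]
3 px (np.int64(266), np.int64(165)) area 397 cen [588.8  67.7] dir 0.081 x-ends [array([636.,  68.]), array([534.,  68.])]
4 px (np.int64(238), np.int64(168)) area 418 cen [579.4 156.4] dir 0.068 x-ends [array([627., 158.]), array([525., 157.])]
```

```bash
python3 -c "
from h import *
T=read_camera('top')
u,v=proj('top',(590,-112,100)).astype(int)
for nm,lo,hi in(('white',(0,0,170),(180,60,255)),('yellow',(20,120,120),(35,255,255)),('black',(0,0,0),(180,255,45))):
    print(nm,[(x[0],plane('top',x[1:3],100).round(0)) for x in blobs(T,lo,hi,(u-14,v-30,u+14,v+30))[:4]])
for b in blobs(T,(3,150,110),(18,255,255),(380,140,440,170))[:2]:print('bar',b[0],plane('top',b[1:3],225).round(1))
"
```

```text
white [(85, array([ 619., -109.,  100.])), (71, array([511., -94., 100.])), (31, array([ 561., -115.,  100.]))]
yellow []
black [(112, array([ 664., -106.,  100.]))]
bar 394 [ 619.7 -291.5  225. ]
bar 136 [ 598.8 -363.2  225. ]
```

Blue shows its band, cap and boot in line in cradle 1, and the kettle bar is on the hook at (599,−363). Everything is in place, so I'll press the pedal.

Call:
apply_moves(
  deltas=[
    {"dx": 0,"dy": 0.005,"dz": -0.15,"ax": 0,"ay": 0,"az": 0,"grip": 0},
    {"dx": 0,"dy": 0,"dz": -0.15,"ax": 0,"ay": 0,"az": 0,"grip": 0},
    {"dx": 0,"dy": 0,"dz": -0.08,"ax": 0,"ay": 0,"az": 0,"grip": 0},
    {"dx": 0,"dy": 0,"dz": -0.05,"ax": 0,"ay": 0,"az": 0,"grip": 0},
    {"dx": 0,"dy": 0,"dz": -0.04,"ax": 0,"ay": 0,"az": 0,"grip": 0},
    {"dx": 0,"dy": 0,"dz": -0.03,"ax": 0,"ay": 0,"az": 0,"grip": 0},
    {"dx": 0,"dy": 0,"dz": -0.02,"ax": 0,"ay": 0,"az": 0,"grip": 0},
    {"dx": 0,"dy": 0,"dz": 0,"ax": 0,"ay": 0,"az": 0,"grip": 0},
  ],
)

```text
time_s: 42.25
tool_pos: [415.0, -293.2, 40.3]
tool_rot: [0.999, 0.049, 0.001, 0.001]
force: [-3.4, 2.9, 9.7]
grip_width: 0.002
grasp_force: 4.0
```

Call:
apply_moves(
  deltas=[
    {"dx": 0,"dy": 0,"dz": -0.02,"ax": 0,"ay": 0,"az": 0,"grip": 0},
    {"dx": 0,"dy": 0,"dz": 0,"ax": 0,"ay": 0,"az": 0,"grip": 0},
  ],
)

```text
time_s: 42.42
tool_pos: [415.4, -293.7, 37.0]
tool_rot: [0.999, 0.049, 0.001, 0.002]
force: [-4.0, 1.3, 10.1]
grip_width: 0.005
grasp_force: 4.8
```

Call:
apply_moves(
  deltas=[
    {"dx": 0,"dy": 0,"dz": -0.015,"ax": 0,"ay": 0,"az": 0,"grip": 0},
    {"dx": 0,"dy": 0,"dz": -0.01,"ax": 0,"ay": 0,"az": 0,"grip": 0},
    {"dx": 0,"dy": 0,"dz": 0,"ax": 0,"ay": 0,"az": 0,"grip": 0},
  ],
)

```text
time_s: 42.67
tool_pos: [414.9, -293.7, 32.2]
tool_rot: [0.999, 0.049, 0.0, 0.002]
force: [-5.6, 4.0, 12.0]
grip_width: 0.005
grasp_force: 6.1
```

Call:
apply_moves(
  deltas=[
    {"dx": 0,"dy": 0,"dz": -0.01,"ax": 0,"ay": 0,"az": 0,"grip": 0},
    {"dx": 0,"dy": 0,"dz": 0,"ax": 0,"ay": 0,"az": 0,"grip": 0},
  ],
)

```text
time_s: 42.83
tool_pos: [414.8, -293.7, 30.4]
tool_rot: [0.999, 0.049, 0.0, 0.002]
force: [-7.1, 3.9, 15.0]
grip_width: 0.006
grasp_force: 7.2
```

Call:
apply_moves(
  deltas=[
    {"dx": 0,"dy": 0,"dz": -0.005,"ax": 0,"ay": 0,"az": 0,"grip": 0},
    {"dx": 0,"dy": 0,"dz": 0,"ax": 0,"ay": 0,"az": 0,"grip": 0},
  ],
)

```text
time_s: 43.0
tool_pos: [414.8, -293.7, 30.2]
tool_rot: [0.999, 0.049, 0.0, 0.002]
force: [-10.0, 4.6, 19.7]
grip_width: 0.004
grasp_force: 9.8
```

The tool has stopped moving at z≈30 and the force has jumped, so the pedal is on its stop. I'll hold for a second, then release and retreat.

Call:
apply_moves(
  deltas=[
    {"dx": 0,"dy": 0,"dz": -0.002,"ax": 0,"ay": 0,"az": 0,"grip": 0},
    {"dx": 0,"dy": 0,"dz": 0,"ax": 0,"ay": 0,"az": 0,"grip": 0},
    {"dx": 0,"dy": 0,"dz": 0,"ax": 0,"ay": 0,"az": 0,"grip": 0},
    {"dx": 0,"dy": 0,"dz": 0,"ax": 0,"ay": 0,"az": 0,"grip": 0},
    {"dx": 0,"dy": 0,"dz": 0,"ax": 0,"ay": 0,"az": 0,"grip": 0},
    {"dx": 0,"dy": 0,"dz": 0,"ax": 0,"ay": 0,"az": 0,"grip": 0},
    {"dx": 0,"dy": 0,"dz": 0,"ax": 0,"ay": 0,"az": 0,"grip": 0},
    {"dx": 0,"dy": 0,"dz": 0,"ax": 0,"ay": 0,"az": 0,"grip": 0},
    {"dx": 0,"dy": 0,"dz": 0,"ax": 0,"ay": 0,"az": 0,"grip": 0},
    {"dx": 0,"dy": 0,"dz": 0,"ax": 0,"ay": 0,"az": 0,"grip": 0},
    {"dx": 0,"dy": 0,"dz": 0,"ax": 0,"ay": 0,"az": 0,"grip": 0},
  ],
)

```text
time_s: 43.92
tool_pos: [414.8, -293.7, 30.2]
tool_rot: [0.999, 0.049, 0.0, 0.002]
force: [-10.9, 5.7, 22.5]
grip_width: 0.004
grasp_force: 11.2
```

Call:
apply_moves(
  deltas=[
    {"dx": 0,"dy": 0,"dz": 0.05,"ax": 0,"ay": 0,"az": 0,"grip": 0},
    {"dx": 0,"dy": 0,"dz": 0.1,"ax": 0,"ay": 0,"az": 0,"grip": 0},
    {"dx": 0,"dy": 0,"dz": 0.15,"ax": 0,"ay": 0,"az": 0,"grip": 0},
    {"dx": 0,"dy": 0,"dz": 0.15,"ax": 0,"ay": 0,"az": 0,"grip": 0},
    {"dx": 0,"dy": 0,"dz": 0.15,"ax": 0,"ay": 0,"az": 0,"grip": 0},
    {"dx": -0.1,"dy": 0.1,"dz": 0.1,"ax": 0,"ay": 0,"az": 0,"grip": 0},
    {"dx": -0.1,"dy": 0.1,"dz": 0.1,"ax": 0,"ay": 0,"az": 0,"grip": 0},
    {"dx": 0,"dy": 0,"dz": 0,"ax": 0,"ay": 0,"az": 0,"grip": 0},
    {"dx": 0,"dy": 0,"dz": 0,"ax": 0,"ay": 0,"az": 0,"grip": 0},
    {"dx": 0,"dy": 0,"dz": 0,"ax": 0,"ay": 0,"az": 0,"grip": 0},
  ],
)

```text
time_s: 44.75
tool_pos: [375.2, -253.3, 187.1]
tool_rot: [0.999, 0.049, 0.001, 0.002]
force: [0.4, 0.0, 0.7]
grip_width: 0.007
grasp_force: 0.0
```

```bash
python3 -c "
from h import *
st();T=read_camera('top');S=read_camera('side')
a=cv2.resize(S[90:300,170:370,::-1],(390,410),interpolation=cv2.INTER_CUBIC);b=cv2.resize(T[100:310,220:420,::-1],(390,410),interpolation=cv2.INTER_CUBIC)
cv2.imwrite('pics/fin.png',np.hstack([a,b]))
"
```

```text
t44.8 tcp [ 375.2 -253.3  187.1] grasp [ 375.1 -253.2  205.8] z [ 0.003 -0.003 -1.   ] y [ 0.097 -0.995  0.004] yaw_y -84.4 q [-0.86 -0.15  1.96 -0.    1.33  0.61] F [0.4 0.  0.7] w 0.007 gf 0.0
```

View pics/fin.png

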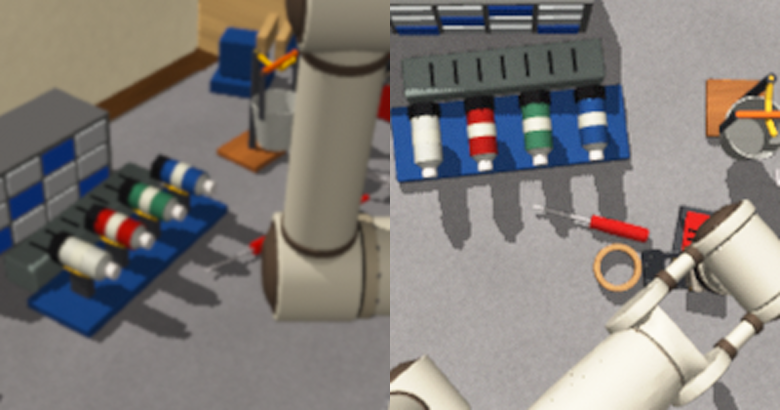

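All four cans lie in the cradles, the kettle hangs, the pedal is released and the arm is clear. Handing in.

```bash
python3 -c "
from station import *
print(sign_off())"
```

```text
the job is handed in; nothing more can be done
None
```

All four canisters lie in the mixer cradles, the kettle hangs on the yellow hook, the pedal was pressed to its stop, held for about a second and released, and the job is handed in; no verdict came back.

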